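# Bring the rotator wheel's filling valve to the top

### The job

The hollow rim of the specimen rotator's spoked wheel is to be filled next, so turn the wheel until its filling valve stands straight up at the very top of the wheel, and leave it resting there. Turn it by gently pushing its spokes one after another with the fingertips: do not grip the wheel, keep off the valve itself, and leave the other things on the bench where they stand.

Things in the scene. Friction and masses are not known exactly. Their poses are not given: they have to be found in the camera images.
- rotator: Specimen rotator, bolted down: white base plate 200 x 170 x 14 mm, drive box 85 mm wide behind, 52 mm thick axle housing behind the hub. Origin on the bench straight below the wheel's centre; x into the machine (away from the wheel's front face), y left as one faces it, z up. The wheel leans 40 deg back: front face looks along (-0.766, 0, 0.643), 'up in the wheel' is (0.643, 0, 0.766).
- wheel_centre (a point): Wheel's centre on its axle, in the plane of the spokes, 150 mm above the bench; fixed. Hollow aluminium rim, 16 mm thick tube on a 115 mm radius. Steel hub 44 mm in diameter, nose 21 mm before the plane. Five straight round spokes, 10 mm thick, 72 deg apart, run from hub to rim, open right through between them; at their ends, 14 mm thick specimen tubes reach 48 mm back behind the rim.
- wheel (a joint): Turn of the wheel, rad: 0 = valve at the very top, growing clockwise as one faces the front (pi/2 right, pi bottom). Stops at -0.7 and 4.9: the valve cannot come up on the left, so the wheel must be turned counter-clockwise, upper spokes going right to left. Stiff and balanced: it stays where left; about 3 N at 75 mm from the axle turns it.
- valve_tip (a point): Outer end of the filling valve, the only long stem on the wheel: thin brass with a 13 mm thick black cap, standing 28 mm out from the rim's outside; this tip is 151 mm from the wheel's centre in its plane. (The other four bays carry low dark plugs.) It is midway between two spokes: at joint value q the spokes lie q + 36 deg + k x 72 deg (k = 0..4) clockwise from the top.
- jar: Bystander: loose amber glass jar, 60 mm across, 85 mm tall, beside the rotator on its left; origin under its centre. Leave it.
- beaker: Bystander: loose clear beaker, 68 mm across, 85 mm tall, beside the rotator on its right; origin under its centre. Leave it.
- slide_box: Bystander: loose grey slide box, 90 x 50 x 30 mm, on the bench before the rotator at its right; origin under its centre. Leave it.

How it is judged:
At the end, for the whole second after the job is handed in: The valve's tip is at the top of the wheel, no more than 14 mm (about 5 deg) to either side of straight up, the wheel is at rest, and jar, beaker and slide box are within 30 mm of where they stood (y of valve_tip in the frame of rotator between -0.014 and 0.014 m and z of valve_tip in the frame of rotator above 0.25 m and velocity of joint wheel between -0.05 and 0.05 rad/s and distance of each of jar, beaker, slide_box from where it was at the start of the episode below 0.03 m); the robot touches nothing.
It fails at once if the valve itself is pushed (more than 2 N) (contact force between any of the fingers, the arm and wheel_c0 above 2 N or contact force between any of the fingers, the arm and wheel_c1 above 2 N or contact force between any of the fingers, the arm and wheel_c2 above 2 N).
It fails at once if the wheel is gripped or struck (more than 35 N from the fingers) (contact force between the fingers and rotator above 35 N).
It fails at once if a bystander is shoved, tipped or lifted (distance of any of jar, beaker, slide_box from where it was at the start of the episode above 0.03 m or angle between any of jar, beaker, slide_box's own z axis and vertical above 0.5 rad).
It also fails if it takes over 64 s, if anything falls off the work surface, if the arm or the gripper's body presses on something with over 40 N, if the wrist force passes 120 N, or if a joint passes its speed limit or range.

### The arm

A 7-joint arm with a two-finger parallel gripper is mounted at the origin on the work surface. World frame = base frame: x ahead of the robot, y to its left, z up, the work surface at z = 0. Lengths are in m, angles in rad, forces in N, time in s.
With the tool pointing down it reaches from about 0.4 to 0.85 m from the base axis. Payload 4.5 kg.
Tool frame: the origin (TCP) lies between the finger pads; the fingertips stand 22 mm ahead of it and the grasp point (between the pads) lies 3 mm ahead of it; z points along the fingers, y is the direction in which the jaws open and shut (so a half turn about z gives the same grasp; the last joint's range is limited). The gripper opens to 85 mm and grips with 20 to 120 N. Pads are 22 mm wide; open, the fingers measure 114 mm over their backs; the gripper's body (76 mm by 85 mm) begins 54 mm behind the grasp point. The pads swing forward as they close: fully open they stand 13 mm farther back than shut.
Start: joints at [-1.171, 0.689, -0.195, 1.565, 0.157, 0.902, -0.215], TCP at [0.224, 0.584, 0.22] pointing down, gripper open.
Joint ranges: [-3.01, 3.01], [-0.46, 2.08], [-1.47, 1.51], [0.13, 2.56], [-1, 4.14], [0.04, 2.09], [-2.66, 2.66]. Speed limits (rad/s): [2.57, 2.57, 3.14, 3.14, 3.14, 3.14, 3.14].

### API

Orientations are given as a unit quaternion [x, y, z, w].
In Python, from plant import monitor, eyes, ticket, spotter gives the robot as it stands.
- The arm moves only by the tool arm_command, never from a script. Its argument "deltas" is a list of rows, each an object of numbers: "x", "y", "z": the shift along the tool's x, y, z in mm; "roll": the turn about the tool's z in rad. A call has exactly 8 rows; each row is the pose to reach, as a shift and turn from the pose commanded when the call began, along the tool's axes at that moment; what a row does not reach only later rows make up. A row lasts 1/8 s, in which the tool goes at most 62.5 mm and 10.7 degrees, less where a joint would pass 70% of its speed; a pose out of reach is approached as far as the arm can. A call with a gripper value outside its range is refused whole. "jaw" is the gripper command: -1 is fully open, 1 is shut, values between are in proportion, set as the call begins (left out, the last holds). The fingers move at their own pace and stop on an object; "newtons" is the grip in N (left out, the last holds). Time passes only in rows, so rows that repeat a pose let the fingers close, or fill a call up. It gives the time, the measured TCP pose, the force and the opening at its end, in the units of the state.
- monitor.read_state(): the state, without advancing time (a new reading comes with each control period).
- eyes.grab_frame(name): name is "scene" or "top"; returns a dict with "frame" (384x512x3 uint8, blue, green, red), "intrinsics" (3x3 intrinsics, pixels), "k1" (the pictures are not rectified: a ray, as slopes to the right and down, at radius r is drawn at 1 + k1 r^2 times it, then the intrinsics apply), "origin" and "rotation" of the camera in the world. Camera axes: x right, y up, looking along -z (the intrinsics and any distortion apply to the point x, -y, -z); pixel columns grow to the right and rows downward; lengths in m; the calibration is good to about 2 mm. A picture is of the moment at which its call begins. There is no depth.
- ticket.job_done(): hands the job in, once; it reports no verdict.
Trained networks look in a picture, given as the dict that the camera call returned (one of the last four; its "shot" number tells which), for a name from the list of things; names that differ only in an ending like _2 or _b are one class to them, and where a whole thing is asked for, a point or a joint stands for the part that bears it (a point fixed in the world has none). Each returns a list of dicts, best first, with "confidence" (0 to 1); they miss things now and then, are a little off and sometimes report something else, mostly with a low value. They report only what shows in the picture. A call takes as long as a camera call.
- spotter.silhouettes(picture, thing): "mask" (384x512 bool, what is visible of it).
- spotter.mark_of(picture, thing): "centre" ([x, y, z] in m, in world coordinates, good to about 4 mm: a listed point, or the origin of a listed thing).
The state is a dict: "t": time; "joint_pos": joint angles; "joint_velocities": joint speeds; "joint_torque": joint torques, N m; "ee_pos": TCP position; "ee_rot": TCP orientation; "contact_force": force on the tool from outside, world axes, zero at the start; "moment": the same for the moment, N m; "grip_width": finger opening in m.
Only numpy, scipy, OpenCV 4.12 (cv2) and the standard library are available. Lean on these libraries where they do the work, as an engineer would, in place of code of your own. Each camera call takes 0.05 s, during which the arm holds its last target.

## Working session

There is one attempt and no reset: what is moved stays moved. The work goes in short steps, Python scripts to look and compute and a tool call to move; the robot and the scene stay as the last step left them, time stands still between calls to the robot, and variables do not carry over. Pictures are saved under pics/ and viewed, and the job is handed in when it is done.

Besides the shell and the picture viewer there is one more tool, called as name([rows], argument=value, ...), one row to a line, values as JSON. arm_command: Moves the arm, as the interface text tells. Its arguments: {"type":"object","properties":{"deltas":{"type":"array"},"jaw":{"type":"number"},"newtons":{"type":"number"}},"required":["deltas"]}

```bash
ls; mkdir -p pics; cat > h.py <<'E'
import numpy as np, cv2
from scipy.spatial.transform import Rotation as R
from plant import monitor, eyes, ticket, spotter
def proj(f,P):
    P=np.atleast_2d(P); c=(P-np.array(f["origin"]))@np.array(f["rotation"])
    s=np.c_[c[:,0]/-c[:,2], -c[:,1]/-c[:,2]]
    r2=(s**2).sum(1,keepdims=True); s=s*(1+f["k1"]*r2)
    K=np.array(f["intrinsics"]); return s@K[:2,:2].T+K[:2,2]
E
python3 - <<'E'
from h import *
s=monitor.read_state(); print({k:np.round(v,3) for k,v in s.items()})
for n in("scene","top"):
    f=eyes.grab_frame(n); cv2.imwrite(f"pics/{n}0.png",f["frame"])
    print(n,np.round(f["origin"],3),np.round(f["rotation"],3).tolist(),f["k1"],np.round(f["intrinsics"],1).tolist())
    for t in("rotator","wheel_centre","valve_tip","jar","beaker","slide_box"):
        print(t,[(np.round(d["centre"],3).tolist(),round(d["confidence"],2)) for d in spotter.mark_of(f,t)][:3])
E
```

```text
pics
{'t': np.float64(0.0), 'joint_pos': array([-1.171,  0.69 , -0.195,  1.566,  0.157,  0.903, -0.215]), 'joint_velocities': array([ 0.001, -0.001, -0.   , -0.   ,  0.001,  0.002,  0.001]), 'joint_torque': array([-1.0000e-03, -5.3961e+01, -1.2670e+00, -1.5854e+01,  9.0000e-03,
        1.0000e-02, -0.0000e+00]), 'ee_pos': array([0.223, 0.583, 0.219]), 'ee_rot': array([ 0.182,  0.983, -0.001, -0.   ]), 'contact_force': array([-0.038, -1.01 ,  0.065]), 'moment': array([0.04 , 0.007, 0.033]), 'grip_width': np.float64(0.086)}
scene [0.877 0.562 0.973] [0.09, 0.311, 0.902, 0.286] -0.026565372560035275 [[390.9, 0.0, 263.4], [0.0, 390.9, 192.0], [0.0, 0.0, 1.0]]
rotator [([0.578, -0.002, 0.005], 0.85)]
wheel_centre [([0.582, 0.001, 0.15], 0.82)]
valve_tip [([0.522, -0.104, 0.065], 0.92)]
jar [([0.607, 0.237, 0.002], 0.58)]
beaker [([0.62, -0.216, -0.002], 0.89)]
slide_box [([0.459, -0.248, 0.001], 0.61)]
top [0.424 0.049 1.195] [-0.032, 0.046, 0.708, -0.704] 0.014323484260302386 [[349.5, 0.0, 259.6], [0.0, 349.5, 188.9], [0.0, 0.0, 1.0]]
rotator [([0.578, 0.002, -0.001], 0.79)]
wheel_centre [([0.58, 0.002, 0.15], 0.68)]
valve_tip [([0.522, -0.103, 0.061], 0.9), ([0.58, 0.002, 0.002], 0.75)]
jar [([0.608, 0.237, 0.001], 0.67)]
beaker [([0.621, -0.215, -0.001], 0.68)]
slide_box [([0.46, -0.25, 0.0], 0.78)]
```

```bash
sed -i 's/c=(P-np.array(f\["origin"\]))@np.array(f\["rotation"\])/c=(P-np.array(f["origin"]))@R.from_quat(f["rotation"]).as_matrix()/' h.py; python3 - <<'E'
import cv2,numpy as np
a=cv2.imread('pics/scene0.png');b=cv2.imread('pics/top0.png')
cv2.imwrite('pics/s0b.png',cv2.resize(a,(800,600)));cv2.imwrite('pics/t0b.png',cv2.resize(b,(800,600)))
E
```

```text
(no output)
```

View pics/s0b.png

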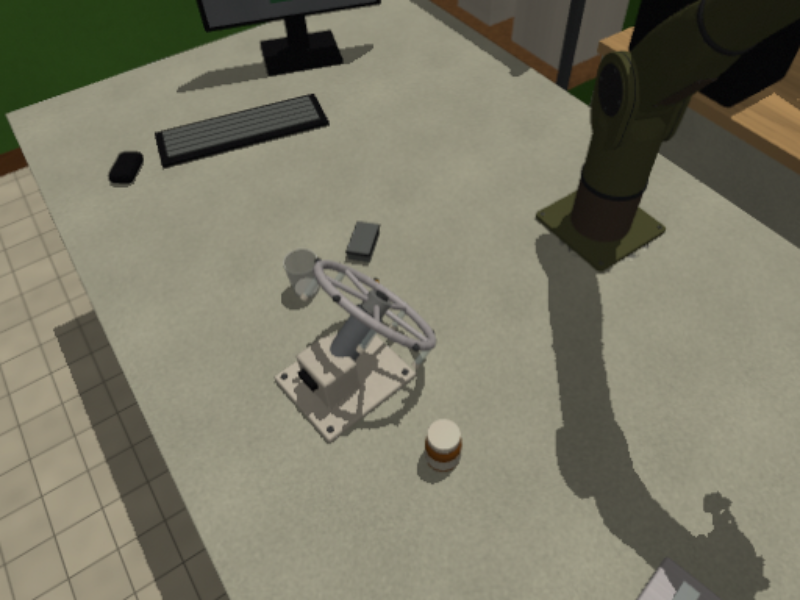

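View pics/t0b.png

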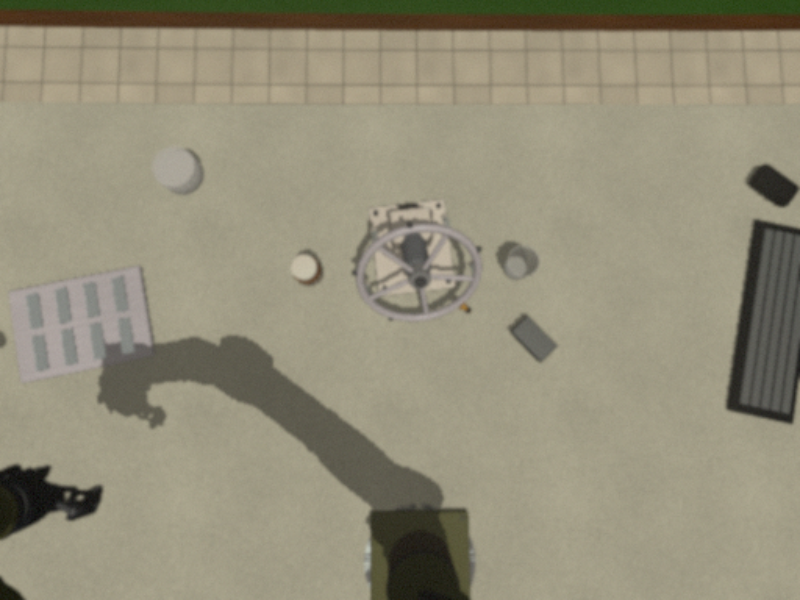

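```bash
cat >> h.py <<'E'
C0=np.array([0.580,0.002,0.15])
def W(C,yaw,q,r,ang,d=0.):
    """world point at radius r, angle ang(rad, clockwise from top facing front), d ahead of plane toward front; wheel coords"""
    ang=np.asarray(ang,float)
    u=np.array([.643,0,.766]);right=np.array([0,-1,0.]);n=np.array([-.766,0,.643])
    p=r*(np.cos(ang)[...,None]*u+np.sin(ang)[...,None]*right)+d*n
    return p@R.from_euler('z',yaw).as_matrix().T+C
def overlay(f,C,yaw,q,fn,box,sc=4):
    x0,y0,x1,y1=box
    im=cv2.resize(f["frame"][y0:y1,x0:x1],None,fx=sc,fy=sc,interpolation=cv2.INTER_CUBIC)
    def pl(P,col):
        p=((proj(f,P)-[x0,y0]+.5)*sc*8).astype(np.int32); cv2.polylines(im,[p.reshape(-1,1,2)],False,col,1,cv2.LINE_AA,3)
    pl(W(C,yaw,q,.115,np.linspace(0,2*np.pi,90)),(0,0,255))
    for k in range(5):
        a=q+np.radians(36+72*k); pl(np.array([W(C,yaw,q,r,a) for r in(.022,.115)]),(0,255,0))
    pl(np.array([W(C,yaw,q,r,q) for r in(.123,.151)]),(255,0,0))
    cv2.imwrite(fn,im)
E
python3 - <<'E'
from h import *
from scipy.optimize import least_squares
fs={n:eyes.grab_frame(n) for n in("scene","top")}
V=[]
for n,f in fs.items():
    m=[d for d in spotter.silhouettes(f,"wheel")][:1]
    for d in m:
        ys,xs=np.where(d["mask"]); print(n,d["confidence"],xs.min(),xs.max(),ys.min(),ys.max(),len(xs))
    for t in("valve_tip","wheel_centre","rotator"): print(t,[(np.round(d["centre"],4).tolist(),round(d["confidence"],2)) for d in spotter.mark_of(f,t)][:1])
for yaw in(0,):
    q=np.radians(134)
    overlay(fs["top"],C0,yaw,q,"pics/ot.png",(215,120,325,220),7)
    overlay(fs["scene"],C0,yaw,q,"pics/os.png",(170,150,290,290),4)
E
```

```text
scene 0.9 192 278 165 235 2047
valve_tip [([0.5209, -0.1068, 0.0599], 0.85)]
wheel_centre [([0.5761, 0.0035, 0.1506], 0.6)]
rotator [([0.5819, 0.0015, 0.0039], 0.56)]
top 0.55 226 307 136 204 1944
valve_tip [([0.5195, -0.1055, 0.0634], 0.72)]
wheel_centre [([0.5799, 0.0031, 0.1505], 0.58)]
rotator [([0.5809, 0.0031, 0.0], 0.61)]
```

View pics/ot.png

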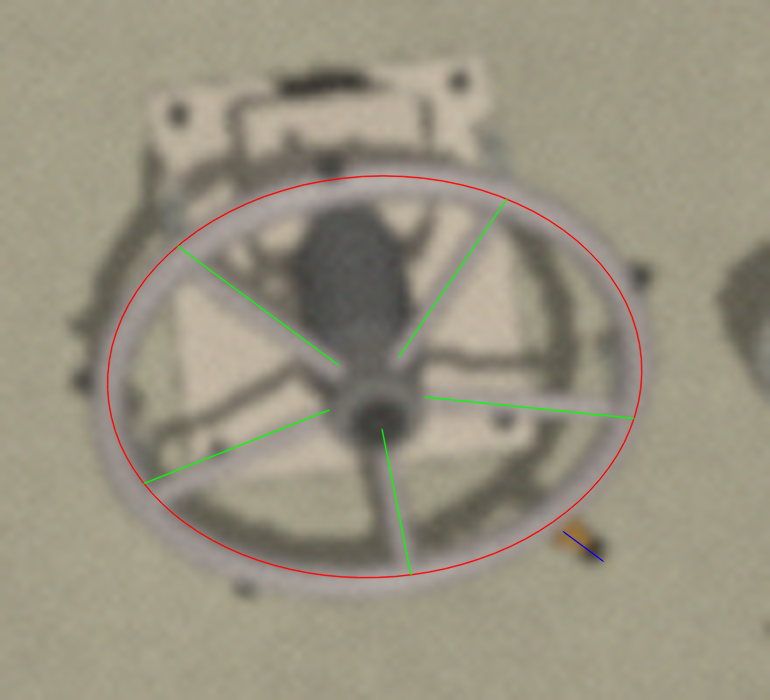

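View pics/os.png

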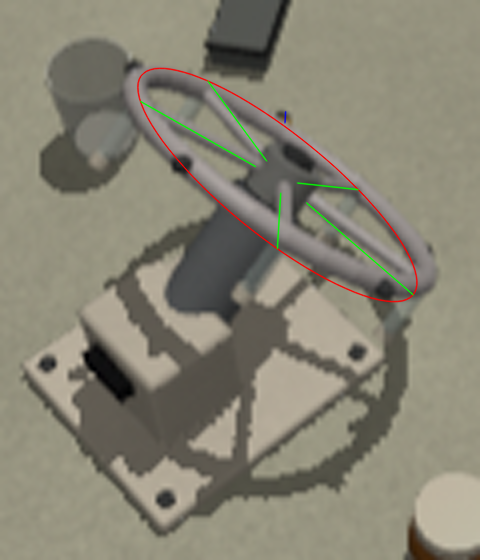

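```bash
cat >> h.py <<'E'
def render(f,C,yaw,q,S=4):
    m=np.zeros((384*S,512*S),np.uint8)
    sc=lambda P:((proj(f,P)+.5)*S*8).astype(np.int32).reshape(-1,1,2)
    px=np.array(f["intrinsics"])[0][0]/np.linalg.norm(np.array(f["origin"])-C)*S
    cv2.polylines(m,[sc(W(C,yaw,q,.115,np.linspace(0,2*np.pi,90)))],False,255,int(round(px*.016)),cv2.LINE_8,3)
    for k in range(5):
        a=q+np.radians(36+72*k); cv2.polylines(m,[sc(np.array([W(C,yaw,q,r,a) for r in(.02,.115)]))],False,255,int(round(px*.010)),cv2.LINE_8,3)
        if k<0: pass
        cv2.polylines(m,[sc(np.array([W(C,yaw,q,.115,a,d) for d in(0,-.048)]))],False,255,int(round(px*.014)),cv2.LINE_8,3)
    cv2.polylines(m,[sc(np.array([W(C,yaw,q,r,q) for r in(.12,.151)]))],False,255,int(round(px*.010)),cv2.LINE_8,3)
    cv2.polylines(m,[sc(np.array([W(C,yaw,q,0,q,d) for d in(-.01,.015)]))],False,255,int(round(px*.044)),cv2.LINE_8,3)
    return cv2.resize(m,(512,384),interpolation=cv2.INTER_AREA)/255.
def fit(fs,C,yaw,q,free=True):
    from scipy.optimize import minimize
    ms={}
    for n,f in fs.items():
        r=spotter.silhouettes(f,"wheel")
        if r: ms[n]=r[0]["mask"].astype(float)
    def cost(p):
        c=0
        for n,m in ms.items():
            g=render(fs[n],C+np.array([p[0],p[1],0])*.01,yaw+p[2]*.1,q+p[3]*.1) if free else render(fs[n],C,yaw,q+p[0]*.1)
            g=cv2.GaussianBlur(g,(0,0),.7); mm=cv2.GaussianBlur(m,(0,0),.7)
            c+=1-np.minimum(g,mm).sum()/np.maximum(g,mm).sum()
        return c
    n=4 if free else 1
    best=None
    for y0 in (([-1,0],[1,0]) if free else ([-1],[0],[1])):
        x0=np.zeros(n)
        if free: x0[2]=y0[0]
        else: x0[0]=y0[0]
        r=minimize(cost,x0,method='Nelder-Mead',options=dict(initial_simplex=np.vstack([x0]+[x0+np.eye(n)[i]*.5 for i in range(n)]),xatol=.01,fatol=1e-4))
        if best is None or r.fun<best.fun: best=r
    p=best.x
    return (C+np.array([p[0],p[1],0])*.01,yaw+p[2]*.1,q+p[3]*.1,best.fun) if free else (C,yaw,q+p[0]*.1,best.fun)
E
python3 - <<'E'
from h import *
fs={n:eyes.grab_frame(n) for n in("scene","top")}
for sub in (["scene","top"],["top"],["scene"]):
    C,yaw,q,c=fit({k:fs[k] for k in sub},C0,0,np.radians(134)); print(sub,C,np.degrees(yaw),np.degrees(q),c)
    if len(sub)==2: r=(C,yaw,q)
overlay(fs["top"],*r,"pics/ot1.png",(215,120,325,220),5)
overlay(fs["scene"],*r,"pics/os1.png",(170,150,290,290),4)
E
```

```text
['scene', 'top'] [0.57879757 0.00161233 0.15      ] 7.132342646553287 139.0349099358344 0.37939766639051087
['top'] [0.57957386 0.00319326 0.15      ] 7.240598803121579 139.51618548015196 0.1482640629798132
['scene'] [ 0.57731914 -0.00085675  0.15      ] 7.2493795198307005 139.02201314506542 0.17769054260355177
```

View pics/ot1.png

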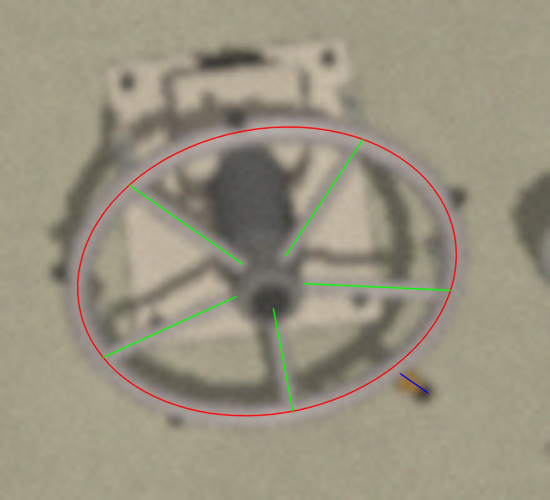

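View pics/os1.png

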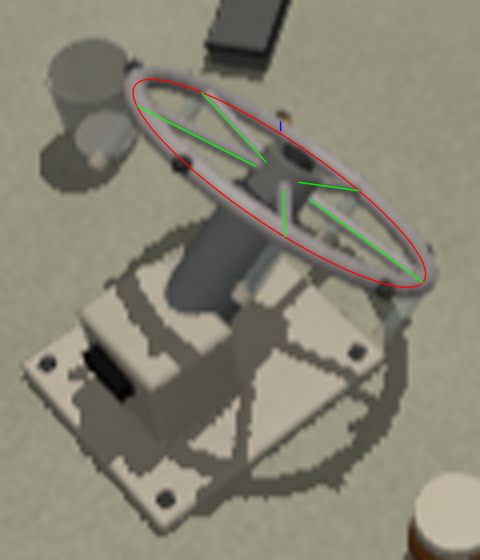

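```bash
cat >> h.py <<'E'
Cc=np.array([.579,.0025,.15]); YAW=np.radians(7.2)
Ry=R.from_euler('z',YAW).as_matrix()
def finger(a,side=1,r=.072,depth=.015,gap=0.):
    """rotator-frame TCP (rel. wheel centre) touching spoke at angle a from clockwise side (side=1)"""
    l=np.array([.643*np.cos(a),-np.sin(a)]); L=l/np.linalg.norm(l)
    da=np.array([-.643*np.sin(a),-np.cos(a)])  # clockwise direction
    n=np.array([-L[1],L[0]]); n=n*np.sign(n@da)*side
    d=.005+.011*abs(n[0])+.0145*abs(n[1])+gap
    c=l*r+n*d
    return np.array([c[0],c[1],.766*r*np.cos(a)-depth+.022])
def toW(p): return p@Ry.T+Cc
def clear(p,q):
    """min clearance of finger prism and body box to wheel parts, mm (p rotator-rel TCP)"""
    out={}
    t=np.linspace(0,2*np.pi,181)
    f=lambda r,a,d=0:W(np.zeros(3),0,q,r,a,d)
    parts={'rim':(f(.115,t),.008),'valve':(np.array([f(r,q) for r in np.linspace(.123,.151,8)]),.0065)}
    for k in range(5):
        a=q+np.radians(36+72*k); parts['s%d'%k]=(np.array([f(r,a) for r in np.linspace(.02,.115,60)]),.005)
    parts['hub']=(np.array([f(.0,0.,d) for d in np.linspace(-.02,.01,12)]),.022)
    for nm,(P,rad) in parts.items():
        best=9
        for hx,hy,z0,z1 in((.011,.0145,-.022,.051),(.043,.043,.051,.25)):
            D=P-p; dx=np.maximum(np.abs(D[:,0])-hx,0);dy=np.maximum(np.abs(D[:,1])-hy,0);dz=np.maximum(np.maximum(z0+0*D[:,2]-(-0)+0-0-(D[:,2])+0,(D[:,2]-z1)),0)
            best=min(best,(np.sqrt(dx**2+dy**2+dz**2)).min()-rad)
        out[nm]=round(best*1000,1)
    return out
E
python3 - <<'E'
from h import *
d=np.degrees
q0=np.radians(139.3)
print("push1 spoke k=3 (A)")
for q in np.radians([139.3,120,100,80,60,50]):
    a=q+np.radians(36+216)-2*np.pi
    p=finger(a,gap=.012 if q>2.4 else 0); print(round(d(q)),round(d(a)),np.round(p*1000),np.round(toW(p)*1000),clear(p,q))
print("push2 spoke k=0 (C)")
for q in np.radians([60,50,40,20,0]):
    a=q+np.radians(36)
    p=finger(a); print(round(d(q)),round(d(a)),np.round(p*1000),np.round(toW(p)*1000),clear(p,q))
E
```

```text
push1 spoke k=3 (A)
139 31 [ 15. -63.  54.] [602. -58. 204.] {'rim': np.float64(15.1), 'valve': np.float64(115.5), 's0': np.float64(63.8), 's1': np.float64(72.5), 's2': np.float64(59.8), 's3': np.float64(12.0), 's4': np.float64(36.6), 'hub': np.float64(34.1)}
120 12 [ 38. -36.  61.] [622. -28. 211.] {'rim': np.float64(8.3), 'valve': np.float64(116.0), 's0': np.float64(62.1), 's1': np.float64(66.0), 's2': np.float64(49.1), 's3': np.float64(0.0), 's4': np.float64(37.0), 'hub': np.float64(30.1)}
100 -8 [ 50. -11.  62.] [630.  -2. 212.] {'rim': np.float64(2.6), 'valve': np.float64(116.4), 's0': np.float64(65.2), 's1': np.float64(68.7), 's2': np.float64(49.9), 's3': np.float64(0.0), 's4': np.float64(34.2), 'hub': np.float64(33.7)}
80 -28 [56. 16. 56.] [632.  25. 206.] {'rim': np.float64(-3.4), 'valve': np.float64(121.1), 's0': np.float64(62.4), 's1': np.float64(70.4), 's2': np.float64(54.3), 's3': np.float64(0.0), 's4': np.float64(35.9), 'hub': np.float64(32.5)}
60 -48 [50. 43. 44.] [623.  51. 194.] {'rim': np.float64(-4.8), 'valve': np.float64(109.9), 's0': np.float64(61.8), 's1': np.flo
[... 845 characters left out ...]
7. -73.  20.] [581. -71. 170.] {'rim': np.float64(10.1), 'valve': np.float64(17.8), 's0': np.float64(0.0), 's1': np.float64(39.5), 's2': np.float64(66.8), 's3': np.float64(71.8), 's4': np.float64(25.2), 'hub': np.float64(36.2)}
20 56 [  7. -68.  38.] [594. -64. 188.] {'rim': np.float64(11.0), 'valve': np.float64(18.1), 's0': np.float64(0.0), 's1': np.float64(37.5), 's2': np.float64(62.9), 's3': np.float64(70.1), 's4': np.float64(50.0), 'hub': np.float64(32.4)}
0 36 [ 20. -57.  52.] [606. -52. 202.] {'rim': np.float64(10.3), 'valve': np.float64(16.5), 's0': np.float64(0.0), 's1': np.float64(37.3), 's2': np.float64(61.0), 's3': np.float64(67.1), 's4': np.float64(52.4), 'hub': np.float64(29.7)}
```

arm_command([
  {"x":0,"y":0,"z":-30,"roll":-0.08},
  {"x":0,"y":0,"z":-60,"roll":-0.16},
  {"x":0,"y":0,"z":-90,"roll":-0.24},
  {"x":0,"y":0,"z":-120,"roll":-0.32},
  {"x":0,"y":0,"z":-150,"roll":-0.4},
  {"x":0,"y":0,"z":-160,"roll":-0.49},
  {"x":0,"y":0,"z":-160,"roll":-0.49},
  {"x":0,"y":0,"z":-160,"roll":-0.49},
], jaw=1, newtons=20)

```text
t: 2.5
ee_pos: [0.2235, 0.5832, 0.3787]
ee_rot: [-0.061, 0.998, -0.001, -0.0]
contact_force: [-0.9, -0.3, -0.1]
grip_width: -0.0003
```

```bash
python3 - <<'E'
from h import *
d=np.degrees
for k,qs,r in((3,[139.3,125,110,100,90,80,70],[.07,.07,.065,.062,.058,.056,.055]),(0,[90,80,70,60,50,30,10,0],[.072]*8)):
  for q,rr in zip(np.radians(qs),r):
    a=(q+np.radians(36+72*k)+np.pi)%(2*np.pi)-np.pi
    p=finger(a,r=rr,depth=.013); print(round(d(q)),round(d(a)),np.round(toW(p)*1000),{k:float(v) for k,v in clear(p,q).items()})
s=monitor.read_state(); M=R.from_quat(s["ee_rot"]).as_matrix(); print(np.round(M,3).tolist())
p=finger(np.radians(31.3),r=.07,depth=.013,gap=.014);print(toW(p), (toW(p)-s["ee_pos"])@M*1000)
E
```

```text
139 31 [608. -47. 205.] {'rim': 11.8, 'valve': 120.6, 's0': 60.4, 's1': 66.0, 's2': 50.9, 's3': 0.0, 's4': 37.4, 'hub': 28.6}
125 17 [617. -34. 210.] {'rim': 11.2, 'valve': 116.5, 's0': 61.1, 's1': 65.5, 's2': 49.2, 's3': 0.0, 's4': 38.3, 'hub': 29.1}
110 2 [622. -15. 209.] {'rim': 10.0, 'valve': 112.6, 's0': 58.8, 's1': 61.1, 's2': 43.4, 's3': 0.0, 's4': 30.3, 'hub': 25.9}
100 -8 [624.  -4. 206.] {'rim': 8.7, 'valve': 110.2, 's0': 56.8, 's1': 60.5, 's2': 42.4, 's3': 0.0, 's4': 26.0, 'hub': 25.3}
90 -18 [625.   6. 201.] {'rim': 6.2, 'valve': 108.8, 's0': 52.1, 's1': 59.3, 's2': 41.2, 's3': 0.0, 's4': 22.4, 'hub': 22.8}
80 -28 [624.  17. 197.] {'rim': 1.8, 'valve': 110.9, 's0': 48.3, 's1': 57.7, 's2': 41.8, 's3': 0.0, 's4': 22.2, 'hub': 19.9}
70 -38 [622.  27. 192.] {'rim': -2.9, 'valve': 103.9, 's0': 46.2, 's1': 54.4, 's2': 41.4, 's3': 0.0, 's4': 23.4, 'hub': 15.9}
90 126 [539. -52. 127.] {'rim': 16.0, 'valve': 34.9, 's0': 0.0, 's1': 39.0, 's2': 33.3, 's3': 18.8, 's4': 15.3, 'hub': 0.1}
80 116 [547. -61. 135.] {'rim': 14.0, 'valve': 22.7, 's0': 0.0, 's1': 44.3, 's2': 47.3, 's3': 29.5
[... 223 characters left out ...]
.9, 's2': 68.4, 's3': 56.0, 's4': 13.8, 'hub': 33.1}
50 86 [575. -71. 163.] {'rim': 10.4, 'valve': 15.0, 's0': 0.0, 's1': 42.1, 's2': 68.4, 's3': 67.6, 's4': 17.1, 'hub': 36.1}
30 66 [588. -68. 181.] {'rim': 12.0, 'valve': 19.0, 's0': 0.0, 's1': 39.6, 's2': 65.4, 's3': 71.5, 's4': 37.5, 'hub': 34.7}
10 46 [600. -59. 197.] {'rim': 12.0, 'valve': 15.6, 's0': 0.0, 's1': 38.9, 's2': 62.9, 's3': 69.1, 's4': 53.8, 'hub': 31.4}
0 36 [606. -52. 204.] {'rim': 12.0, 'valve': 17.3, 's0': 0.0, 's1': 39.0, 's2': 62.4, 's3': 68.1, 's4': 53.0, 'hub': 30.6}
[[-0.992, -0.122, -0.0], [-0.122, 0.992, -0.001], [0.0, -0.001, -1.0]]
[ 0.5998074  -0.05869306  0.20481608] [-294.9600656  -682.85215818  174.7111425 ]
```

arm_command([
  {"x":-10,"y":-25,"z":0},
  {"x":-30,"y":-70,"z":0},
  {"x":-50,"y":-118,"z":0},
  {"x":-70,"y":-166,"z":0},
  {"x":-90,"y":-214,"z":0},
  {"x":-110,"y":-262,"z":0},
  {"x":-130,"y":-310,"z":0},
  {"x":-150,"y":-350,"z":0},
])

```text
$.deltas[0]: bad value
```

arm_command([
  {"x":-20,"y":-48,"z":0},
  {"x":-40,"y":-96,"z":0},
  {"x":-60,"y":-144,"z":0},
  {"x":-80,"y":-192,"z":0},
  {"x":-100,"y":-240,"z":0},
  {"x":-120,"y":-285,"z":0},
  {"x":-140,"y":-322,"z":0},
  {"x":-145,"y":-333,"z":0},
])

```text
$.deltas[0]: bad value
```

```bash
python3 - <<'E'
from h import *
s=monitor.read_state(); M=R.from_quat(s["ee_rot"]).as_matrix(); print(s["t"],s["ee_pos"],np.round(M,3).tolist(),s["contact_force"])
p=finger(np.radians(31.3),r=.07,depth=.013,gap=.014);print(toW(p), (toW(p)-s["ee_pos"])@M*1000)
f=eyes.grab_frame("top"); cv2.imwrite("pics/t1.png",cv2.resize(f["frame"][90:250,180:360],None,fx=4,fy=4))
E
```

```text
2.5 [0.22352005 0.58317451 0.37867334] [[-0.992, -0.122, -0.0], [-0.122, 0.992, -0.001], [0.0, -0.001, -1.0]] [-0.89086436 -0.30303396 -0.14838223]
[ 0.5998074  -0.05869306  0.20481608] [-294.9600656  -682.85215818  174.7111425 ]
```

View pics/t1.png

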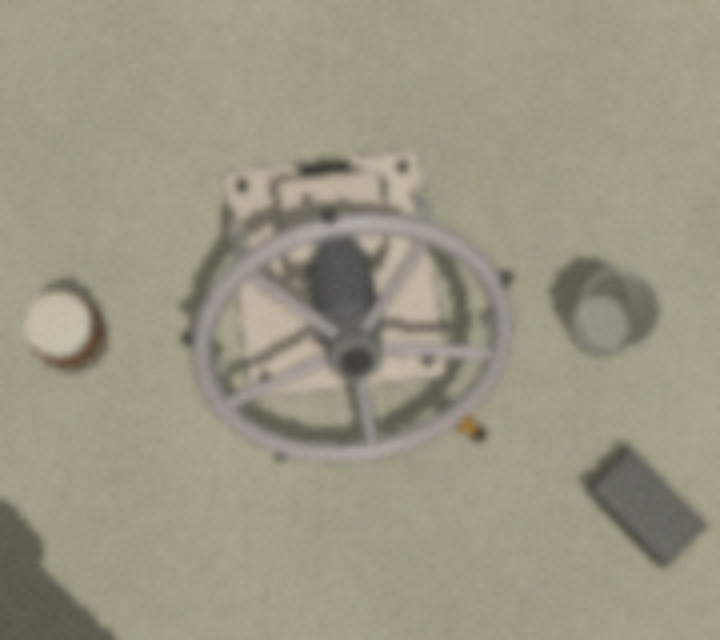

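arm_command([
  {"x":-10,"y":-25,"z":0,"roll":0},
  {"x":-30,"y":-70,"z":0,"roll":0},
  {"x":-50,"y":-118,"z":0,"roll":0},
  {"x":-70,"y":-166,"z":0,"roll":0},
  {"x":-90,"y":-214,"z":0,"roll":0},
  {"x":-110,"y":-262,"z":0,"roll":0},
  {"x":-130,"y":-310,"z":0,"roll":0},
  {"x":-150,"y":-350,"z":0,"roll":0},
])

```text
t: 3.55
ee_pos: [0.4163, 0.2526, 0.379]
ee_rot: [-0.061, 0.998, -0.001, -0.0]
contact_force: [0.9, 0.4, -0.2]
grip_width: -0.0004
```

arm_command([
  {"x":-20,"y":-48,"z":0,"roll":0},
  {"x":-40,"y":-96,"z":0,"roll":0},
  {"x":-60,"y":-144,"z":0,"roll":0},
  {"x":-80,"y":-192,"z":0,"roll":0},
  {"x":-100,"y":-240,"z":0,"roll":0},
  {"x":-120,"y":-285,"z":0,"roll":0},
  {"x":-140,"y":-322,"z":0,"roll":0},
  {"x":-145,"y":-333,"z":0,"roll":0},
])

```text
t: 4.55
ee_pos: [0.6014, -0.0609, 0.3781]
ee_rot: [-0.059, 0.998, -0.001, -0.001]
contact_force: [-1.3, -0.3, 0.2]
grip_width: 0.0
```

```bash
cat >> h.py <<'E'
def plan(k,qs,rs,gaps=None,depth=.013,side=1,ref=None):
    s=monitor.read_state(); M=R.from_quat(s["ee_rot"]).as_matrix(); ref=s["ee_pos"] if ref is None else ref
    print("t",s["t"],np.round(s["ee_pos"],4),"F",np.round(s["contact_force"],1), "tool x yaw err",np.degrees(np.arctan2(-M[1,0],-M[0,0]))-7.2)
    gaps=gaps or [0]*len(qs)
    for q,r,g in zip(qs,rs,gaps):
        a=np.radians(q+36+72*k); p=toW(finger(a,side,r,depth,g)); print(q,np.round(p*1000),np.round((p-ref)@M*1000,1))
E
python3 - <<'E'
from h import *
plan(3,[139.3],[.07],[.014])
f=eyes.grab_frame("top"); cv2.imwrite("pics/t2.png",cv2.resize(f["frame"][90:250,180:360],None,fx=4,fy=4))
E
```

```text
t 4.55 [ 0.6014 -0.0609  0.3781] F [-1.3 -0.3  0.2] tool x yaw err -0.38845006251614844
139.3 [600. -59. 205.] [  1.    2.6 173.3]
```

View pics/t2.png

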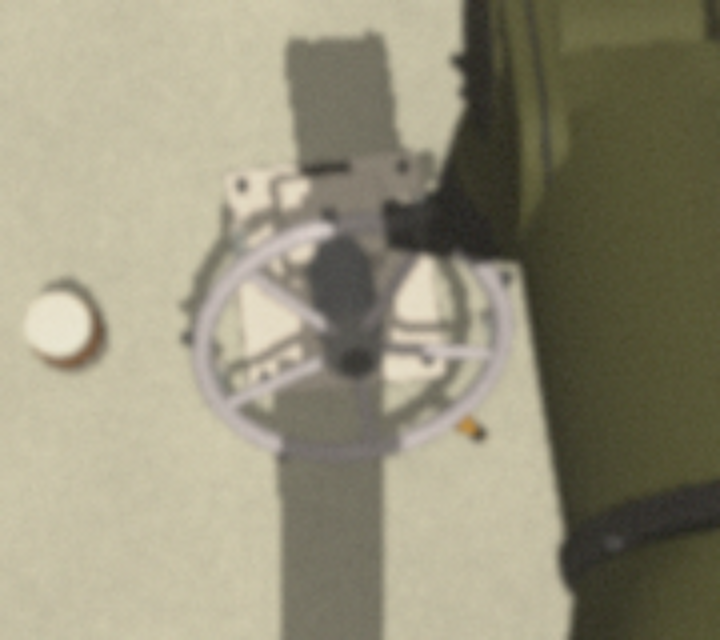

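arm_command([
  {"x":1,"y":2,"z":25,"roll":0},
  {"x":1,"y":2,"z":55,"roll":0},
  {"x":1,"y":2,"z":85,"roll":0},
  {"x":1,"y":2,"z":110,"roll":0},
  {"x":1,"y":2,"z":130,"roll":0},
  {"x":1,"y":2,"z":145,"roll":0},
  {"x":1,"y":2,"z":152,"roll":0},
  {"x":1,"y":2,"z":152,"roll":0},
])

```text
t: 5.6
ee_pos: [0.5995, -0.0552, 0.2274]
ee_rot: [-0.062, 0.998, 0.0, -0.0]
contact_force: [0.6, 0.4, 0.5]
grip_width: 0.0
```

```bash
python3 - <<'E'
from h import *
plan(3,[139.3],[.07],[.014])
f=eyes.grab_frame("scene"); cv2.imwrite("pics/s3.png",cv2.resize(f["frame"][110:290,150:310],None,fx=4,fy=4,interpolation=cv2.INTER_CUBIC)[:600])
E
```

```text
t 5.6 [ 0.5995 -0.0552  0.2274] F [0.6 0.4 0.5] tool x yaw err -0.06172483085249869
139.3 [600. -59. 205.] [ 0.2 -3.5 22.6]
```

View pics/s3.png

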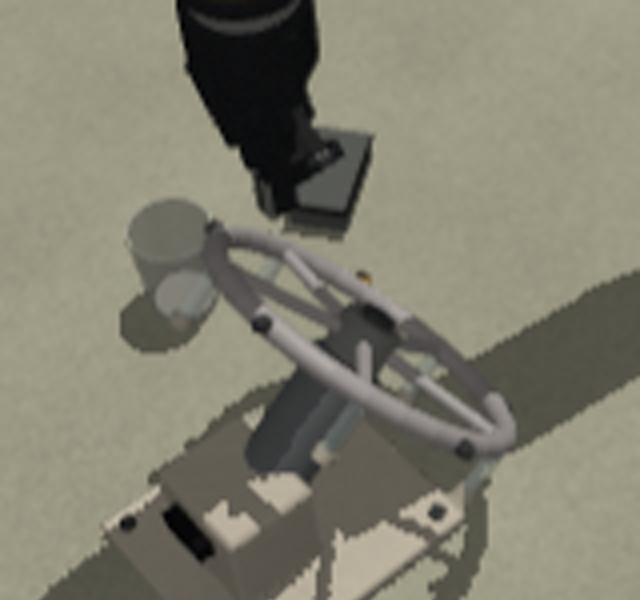

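```bash
python3 - <<'E'
from h import *
f=eyes.grab_frame("scene")
def c(p): return (proj(f,p)-[150,110])*4
print(c([[.5995,-.0552,.205],[.5995,-.0552,.2274],[.5995,-.0552,.28]]))
print([ (c(W(Cc,YAW,0,r,np.radians(31.3)))).round() for r in(.03,.07,.115)])
E
```

```text
[[280.79033044 244.34846042]
 [277.17110656 221.38870548]
 [268.15694331 164.15246894]]
[array([[324., 320.]]), array([[274., 294.]]), array([[215., 264.]])]
```

```bash
python3 - <<'E'
from h import *
f=eyes.grab_frame("scene")
im=cv2.resize(f["frame"][120:190,190:270],None,fx=9,fy=9,interpolation=cv2.INTER_CUBIC)
im=np.clip(im.astype(float)*2,0,255).astype(np.uint8)
for P in ([.5995,-.0552,.205],[.5995,-.0552,.2274]):
    p=(proj(f,P)[0]-[190,120]+.5)*9; cv2.circle(im,tuple(p.astype(int).tolist()),4,(0,0,255),1)
cv2.imwrite("pics/s3z.png",im)
E
```

```text
(no output)
```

View pics/s3z.png

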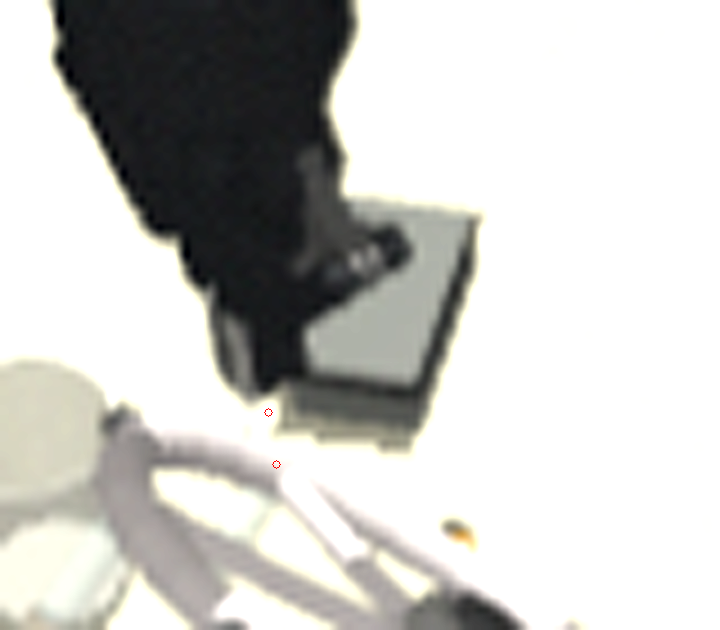

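```bash
python3 - <<'E'
from h import *
f=eyes.grab_frame("scene")
im=cv2.resize(f["frame"][140:185,195:255],None,fx=13,fy=13,interpolation=cv2.INTER_CUBIC)
cv2.imwrite("pics/s3y.png",im)
a=f["frame"]; print(a[155:176,219].tolist())
E
```

```text
[[15, 13, 12], [14, 13, 12], [13, 12, 12], [14, 14, 13], [15, 14, 13], [15, 14, 13], [15, 13, 14], [12, 12, 12], [31, 33, 33], [101, 117, 118], [133, 154, 157], [132, 153, 155], [131, 151, 153], [131, 149, 152], [132, 142, 146], [126, 128, 133], [111, 113, 117], [92, 94, 98], [78, 79, 83], [81, 85, 85], [104, 112, 110]]
```

View pics/s3y.png

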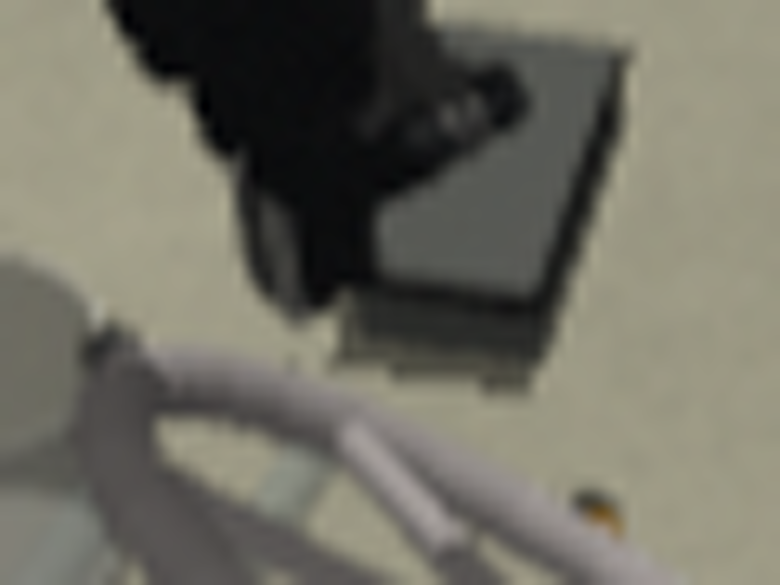

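arm_command([
  {"x":0,"y":-3,"z":5,"roll":0},
  {"x":0,"y":-3,"z":10,"roll":0},
  {"x":0,"y":-3,"z":15,"roll":0},
  {"x":0,"y":-3,"z":20,"roll":0},
  {"x":0,"y":-3,"z":23,"roll":0},
  {"x":0,"y":-3,"z":23,"roll":0},
  {"x":0,"y":-3,"z":23,"roll":0},
  {"x":0,"y":-3,"z":23,"roll":0},
])

```text
t: 6.8
ee_pos: [0.6002, -0.0586, 0.2047]
ee_rot: [-0.062, 0.998, -0.0, 0.0]
contact_force: [0.1, -0.5, 0.0]
grip_width: -0.0
```

```bash
python3 - <<'E'
from h import *
plan(3,[139.3],[.07],[.014])
for n in("scene","top"):
    f=eyes.grab_frame(n)
    x0,y0=(190,130) if n=="scene" else (230,110)
    im=cv2.resize(f["frame"][y0:y0+60,x0:x0+70],None,fx=10,fy=10,interpolation=cv2.INTER_CUBIC)
    s=monitor.read_state()["ee_pos"]
    for dz in(0,.022):
        p=(proj(f,s-[0,0,dz])[0]-[x0,y0]+.5)*10; cv2.circle(im,tuple(p.astype(int).tolist()),5,(0,0,255),1)
    cv2.imwrite(f"pics/{n}4.png",im)
E
```

```text
t 6.8 [ 0.6002 -0.0586  0.2047] F [ 0.1 -0.5  0. ] tool x yaw err -0.08178173080507722
139.3 [600. -59. 205.] [ 0.4 -0.  -0.1]
```

View pics/scene4.png

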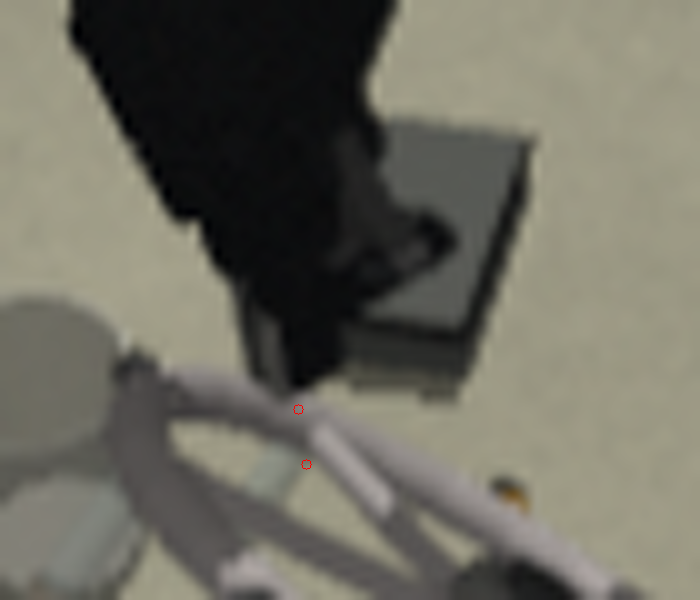

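View pics/top4.png

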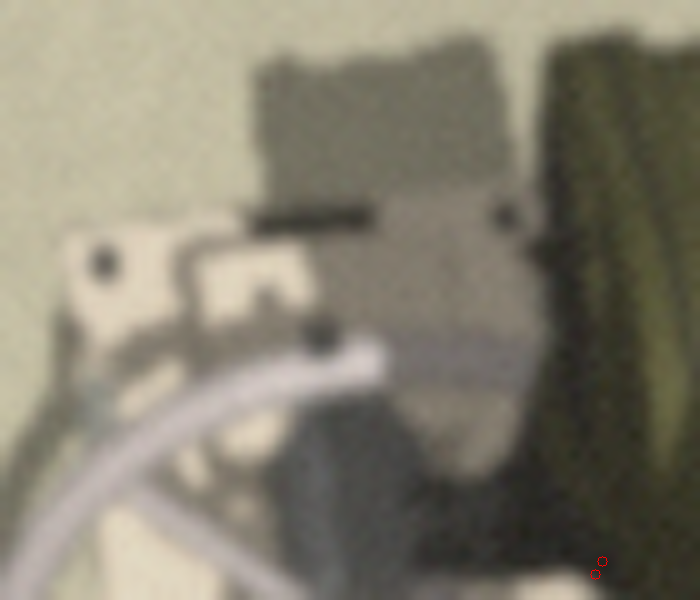

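```bash
python3 - <<'E'
from h import *
q=np.radians(139.3)
for dp in(.013,.023,.03,.035):
    p=finger(np.radians(31.3),1,.07,dp,.014); print(dp,clear(p,q)['rim'],clear(p,q)['hub'])
f=eyes.grab_frame("scene"); s=monitor.read_state()["ee_pos"]
for v in([0,0,0],[.02,0,0],[0,.02,0],[0,0,.02]): print(v,proj(f,s-[0,0,.022]+np.array(v)))
f=eyes.grab_frame("top")
cv2.imwrite("pics/t5.png",cv2.resize(f["frame"][100:300,220:420],None,fx=3,fy=3))
E
```

```text
0.013 16.7 34.3
0.023 10.7 30.4
0.03 6.2 28.6
0.035 3.0 27.8
[0, 0, 0] [[220.21017565 175.92794926]]
[0.02, 0, 0] [[213.68947871 179.31725381]]
[0, 0.02, 0] [[224.13302568 180.67490129]]
[0, 0, 0.02] [[219.41883627 170.98379759]]
```

View pics/t5.png

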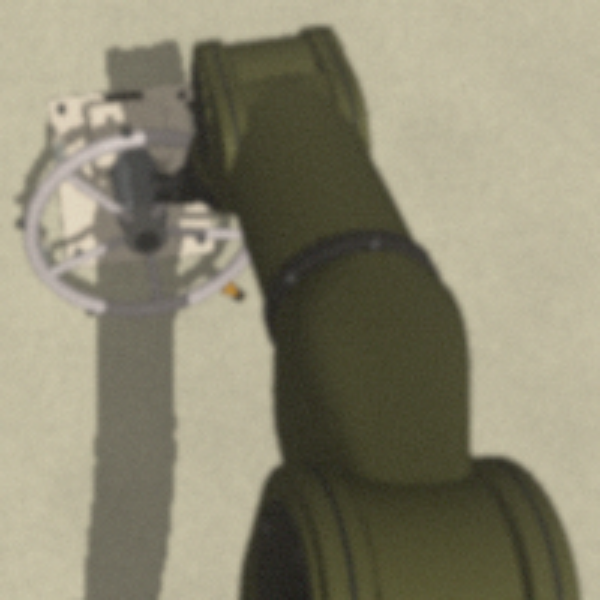

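```bash
python3 - <<'E'
from h import *
from types import SimpleNamespace
for n in("top","scene"):
    f=eyes.grab_frame(n); im0=cv2.imread(f"pics/{n}0.png")
    s=np.array([.2235,.583,.2192])
    y=np.array([.358,.934,0]);
    P=np.array([s,s-[0,0,.022],s-[0,0,.009],s+y*.05-[0,0,.009],s-y*.05-[0,0,.009],s+[0,0,.05]])
    p=proj(f,P); print(n,p.round(1).tolist())
    if n=="top":
        x0,y0=0,280; im=cv2.resize(im0[280:370,0:90],None,fx=7,fy=7,interpolation=cv2.INTER_CUBIC)
        for q in p: cv2.circle(im,tuple(((q-[x0,y0]+.5)*7).astype(int).tolist()),4,(0,0,255),1)
        im=np.clip(im.astype(float)*1.8,0,255).astype(np.uint8)
        cv2.imwrite("pics/t0g.png",im)
E
```

```text
top [[52.3, 304.8], [56.9, 303.1], [54.2, 304.1], [36.8, 297.5], [71.5, 310.7], [40.9, 309.3]]
scene [[531.3, 275.5], [525.9, 280.1], [529.1, 277.4], [544.4, 299.2], [514.7, 257.0], [544.4, 264.4]]
```

View pics/t0g.png

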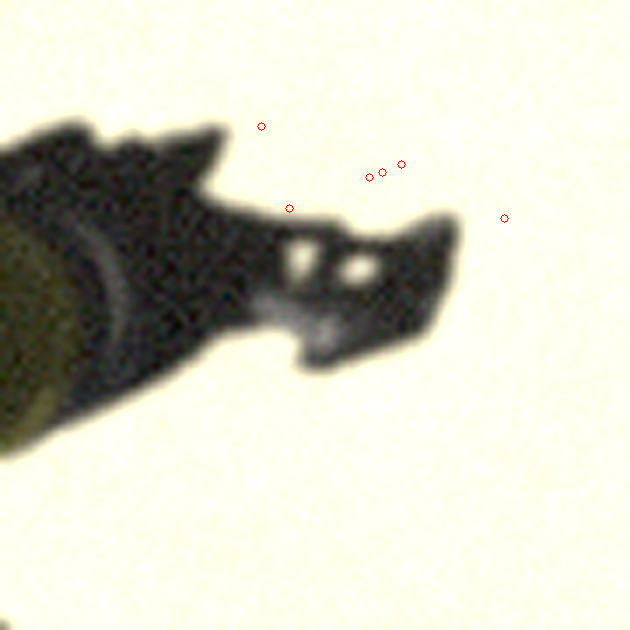

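arm_command([
  {"x":0,"y":0,"z":4,"roll":0},
  {"x":0,"y":0,"z":8,"roll":0},
  {"x":0,"y":0,"z":12,"roll":0},
  {"x":0,"y":0,"z":15,"roll":0},
  {"x":0,"y":0,"z":15,"roll":0},
  {"x":0,"y":0,"z":15,"roll":0},
  {"x":0,"y":0,"z":15,"roll":0},
  {"x":0,"y":0,"z":15,"roll":0},
])

```text
t: 8.1
ee_pos: [0.6001, -0.0586, 0.1896]
ee_rot: [-0.062, 0.998, 0.0, 0.0]
contact_force: [0.1, -0.1, 0.4]
grip_width: -0.0002
```

```bash
python3 - <<'E'
from h import *
plan(3,[139.3],[.07],[.014])
f=eyes.grab_frame("scene")
cv2.imwrite("pics/s5.png",cv2.resize(f["frame"][130:190,185:265],None,fx=9,fy=9,interpolation=cv2.INTER_CUBIC))
E
```

```text
t 8.1 [ 0.6001 -0.0586  0.1896] F [ 0.1 -0.1  0.4] tool x yaw err -0.08494672242936208
139.3 [600. -59. 205.] [  0.3  -0.  -15.2]
```

View pics/s5.png

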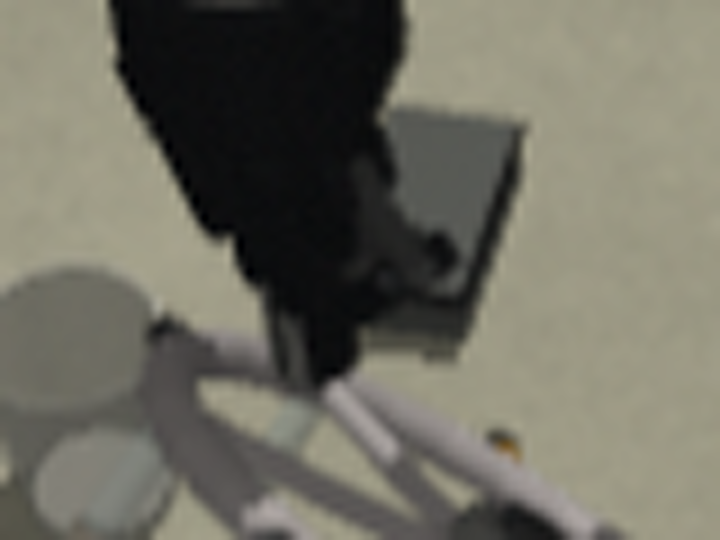

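arm_command([
  {"x":0,"y":0,"z":2,"roll":0},
  {"x":0,"y":0,"z":4,"roll":0},
  {"x":0,"y":0,"z":6,"roll":0},
  {"x":0,"y":0,"z":8,"roll":0},
  {"x":0,"y":0,"z":10,"roll":0},
  {"x":0,"y":0,"z":12,"roll":0},
  {"x":0,"y":0,"z":12,"roll":0},
  {"x":0,"y":0,"z":12,"roll":0},
])

```text
t: 9.15
ee_pos: [0.6001, -0.0587, 0.1775]
ee_rot: [-0.062, 0.998, 0.0, 0.0]
contact_force: [-0.2, 0.2, -0.3]
grip_width: -0.0003
```

```bash
python3 - <<'E'
from h import *
plan(3,[139.3],[.07],[.014])
f=eyes.grab_frame("scene")
cv2.imwrite("pics/s6.png",cv2.resize(f["frame"][130:190,185:265],None,fx=9,fy=9,interpolation=cv2.INTER_CUBIC))
f=eyes.grab_frame("top")
cv2.imwrite("pics/t6.png",cv2.resize(f["frame"][120:210,215:315],None,fx=7,fy=7,interpolation=cv2.INTER_CUBIC))
E
```

```text
t 9.15 [ 0.6001 -0.0587  0.1775] F [-0.2  0.2 -0.3] tool x yaw err -0.08834716376498797
139.3 [600. -59. 205.] [  0.3  -0.  -27.3]
```

View pics/s6.png

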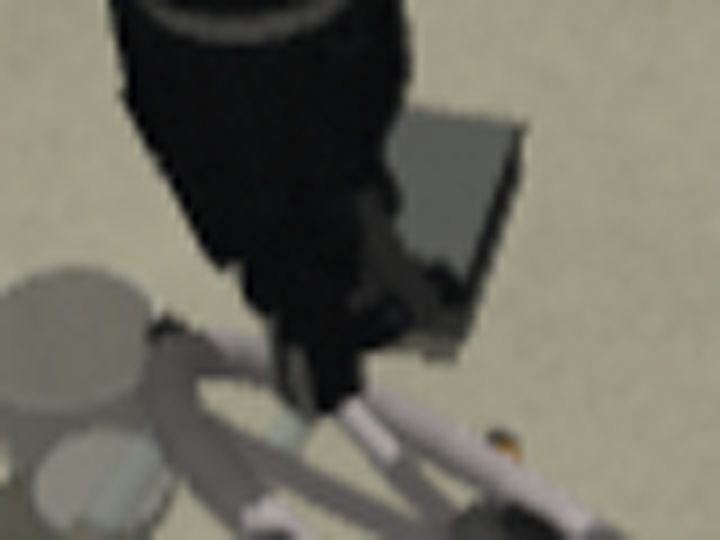

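View pics/t6.png

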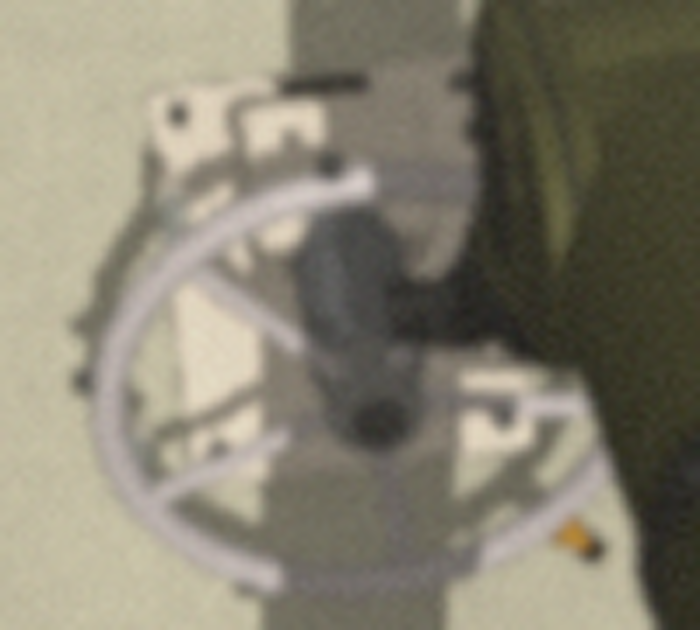

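```bash
python3 - <<'E'
from h import *
plan(3,[139.3,139.3,134.3,129,124,119,114,109,104,99,94,89,84,80],[.07,.07,.07,.07,.068,.067,.066,.064,.062,.06,.058,.056,.054,.053],[.014]+[0]*13,depth=.040)
E
```

```text
t 9.25 [ 0.6001 -0.0586  0.1776] F [ 0.6 -0.4 -0.6] tool x yaw err -0.08157267163284754
139.3 [600. -59. 178.] [ 0.3 -0.  -0.2]
139.3 [608. -47. 178.] [-9.3 10.2 -0.2]
134.3 [611. -43. 180.] [-12.9  13.9  -2.5]
129 [615. -38. 182.] [-16.9  18.4  -4.5]
124 [616. -33. 182.] [-19.5  23.8  -4.5]
119 [619. -27. 182.] [-22.6  29.4  -4.8]
114 [621. -20. 182.] [-25.5  35.6  -4.7]
109 [622. -13. 181.] [-27.3  42.4  -3.4]
104 [623.  -8. 179.] [-28.7  47.2  -1.8]
99 [623.  -4. 177.] [-29.9  51.6   0.2]
94 [624.   1. 175.] [-31.   56.4   2.5]
89 [624.   6. 173.] [-31.5  61.3   5. ]
84 [623.  11. 170.] [-31.5  66.2   7.8]
80 [623.  15. 168.] [-31.5  70.4   9.7]
```

arm_command([
  {"x":-4,"y":4,"z":0,"roll":0},
  {"x":-8,"y":8,"z":0,"roll":0},
  {"x":-10,"y":11,"z":-1,"roll":0},
  {"x":-13,"y":14,"z":-2,"roll":0},
  {"x":-15,"y":16,"z":-3,"roll":0},
  {"x":-17,"y":18,"z":-4,"roll":0},
  {"x":-18,"y":21,"z":-4,"roll":0},
  {"x":-20,"y":24,"z":-4,"roll":0},
])

```text
t: 10.25
ee_pos: [0.6146, -0.0344, 0.1817]
ee_rot: [-0.061, 0.998, -0.001, -0.003]
contact_force: [-8.9, -4.3, 8.2]
grip_width: -0.0002
```

```bash
cat >> h.py <<'E'
def look(tag,q=None):
    fs={n:eyes.grab_frame(n) for n in("scene","top")}
    for n,f in fs.items():
        v=spotter.mark_of(f,"valve_tip")
        for d in v[:1]:
            p=(np.array(d["centre"])-Cc)@Ry; u=p@np.array([.643,0,.766])
            print(n,"valve",np.round(d["centre"],3),round(d["confidence"],2),"q",round(np.degrees(np.arctan2(-p[1],u)),1),"r",round(np.hypot(p[1],u),3))
    a=cv2.resize(fs["scene"]["frame"][130:240,180:290],None,fx=5,fy=5,interpolation=cv2.INTER_CUBIC)
    cv2.imwrite(f"pics/{tag}.png",a)
    return fs
E
python3 - <<'E'
from h import *
s=monitor.read_state(); print(s["t"],s["ee_pos"],s["contact_force"])
look("s7")
E
```

```text
10.25 [ 0.61456819 -0.03436911  0.18172494] [-8.94857262 -4.31014359  8.20913405]
scene valve [ 0.531 -0.117  0.072] 0.74 q 131.7 r 0.151
```

View pics/s7.png

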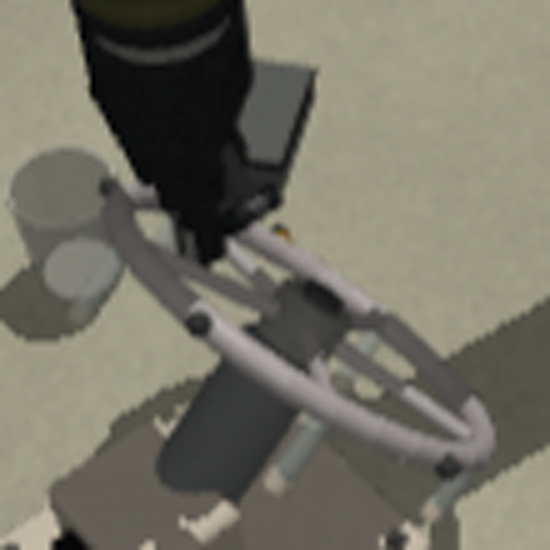

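```bash
python3 - <<'E'
from h import *
s=monitor.read_state(); F=np.array(s["contact_force"]);m=np.array(s["moment"]); print(F,m)
# line of action: r0 = FxM/F^2 ; points r0+tF
r0=np.cross(F,m)/(F@F); u=F/np.linalg.norm(F); print("resid along F",m@u)
for t in np.linspace(-.08,.08,9): print(np.round((r0+t*u)*1000))
E
```

```text
[-6.75319218 -3.35522895  6.54844337] [-0.64201291  1.63509859  0.02156917]
resid along F -0.10105369110137866
[ -54.  -14. -185.]
[ -68.  -21. -172.]
[ -81.  -27. -159.]
[ -95.  -34. -145.]
[-108.  -41. -132.]
[-122.  -47. -119.]
[-135.  -54. -106.]
[-149.  -61.  -93.]
[-162.  -68.  -80.]
```

arm_command([
  {"x":4,"y":-6,"z":0,"roll":0},
  {"x":8,"y":-12,"z":0,"roll":0},
  {"x":10,"y":-16,"z":0,"roll":0},
  {"x":10,"y":-16,"z":4,"roll":0},
  {"x":10,"y":-16,"z":8,"roll":0},
  {"x":10,"y":-16,"z":12,"roll":0},
  {"x":10,"y":-16,"z":12,"roll":0},
  {"x":10,"y":-16,"z":12,"roll":0},
])

```text
t: 11.45
ee_pos: [0.6091, -0.0493, 0.1695]
ee_rot: [-0.062, 0.998, 0.0, 0.0]
contact_force: [-0.5, 0.1, -0.5]
grip_width: -0.0001
```

```bash
python3 - <<'E'
from h import *
s=monitor.read_state(); print(s["t"],s["ee_pos"],s["contact_force"],s["moment"])
fs=look("s8")
C,y,q,c=fit(fs,Cc,YAW,np.radians(131),free=False); print("fit q",np.degrees(q),c)
C,y,q,c=fit({"scene":fs["scene"]},Cc,YAW,np.radians(131),free=False); print("fit scene q",np.degrees(q),c)
plan(3,[132,132],[.07]*2,[0.014,0],depth=.05)
E
```

```text
11.45 [ 0.6090516  -0.04931837  0.16946802] [-0.5074094   0.10956719 -0.52933334] [0.04258204 0.01137684 0.01188072]
scene valve [ 0.532 -0.118  0.077] 0.82 q 130.1 r 0.149
top valve [ 0.529 -0.117  0.072] 0.68 q 132.0 r 0.151
fit q 132.08548644780643 0.6723217548279107
fit scene q 131.5483385148713 0.2779835977102265
t 11.8 [ 0.609  -0.0495  0.1696] F [ 0.4 -0.4  0.3] tool x yaw err -0.08204883843891153
132 [606. -54. 171.] [ 3.3 -3.7 -1.4]
132 [613. -41. 171.] [-4.7  7.8 -1.4]
```

View pics/s8.png

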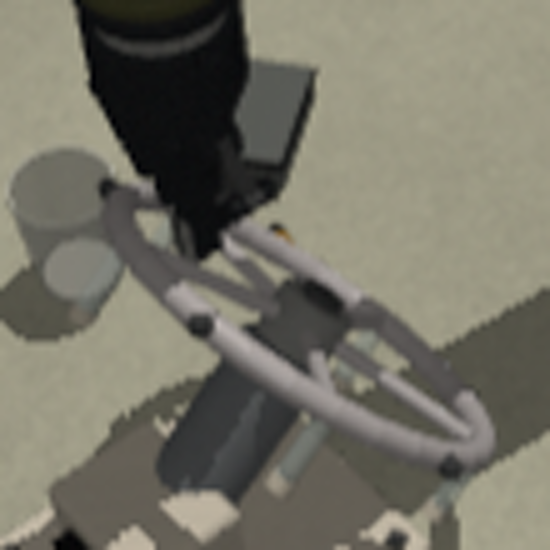

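```bash
python3 - <<'E'
from h import *
plan(3,[132,128,124,120,116,112,108,104,100,96,92,88,84,80],[.068,.067,.066,.065,.064,.062,.06,.058,.056,.055,.053,.052,.051,.05],depth=.050)
E
```

```text
t 11.8 [ 0.609  -0.0495  0.1696] F [ 0.4 -0.4  0.3] tool x yaw err -0.08204883843891153
132 [611. -40. 170.] [-3.5  8.6 -0. ]
128 [613. -36. 170.] [-5.9 12.3 -0.7]
124 [615. -32. 171.] [-8.3 16.4 -1. ]
120 [617. -28. 171.] [-10.6  20.7  -1.1]
116 [619. -23. 171.] [-12.9  25.4  -1. ]
112 [619. -17. 169.] [-14.2  30.5   0.2]
108 [620. -12. 168.] [-15.3  35.8   1.6]
104 [620.  -9. 166.] [-16.1  38.9   3.3]
100 [621.  -6. 164.] [-16.9  42.1   5.1]
96 [621.  -2. 163.] [-18.2  45.7   6.4]
92 [621.   2. 161.] [-18.7  49.2   8.6]
88 [622.   6. 159.] [-19.4  53.1  10.2]
84 [622.  10. 158.] [-19.8  57.   11.9]
80 [621.  13. 156.] [-19.8  60.9  13.8]
```

arm_command([
  {"x":-2,"y":4,"z":0,"roll":0},
  {"x":-3,"y":7,"z":0,"roll":0},
  {"x":-5,"y":10,"z":0,"roll":0},
  {"x":-6,"y":13,"z":0,"roll":0},
  {"x":-8,"y":16,"z":0,"roll":0},
  {"x":-9,"y":19,"z":0,"roll":0},
  {"x":-10,"y":20,"z":0,"roll":0},
  {"x":-10,"y":20,"z":0,"roll":0},
])

```text
t: 12.8
ee_pos: [0.6158, -0.029, 0.1694]
ee_rot: [-0.062, 0.998, -0.0, -0.001]
contact_force: [-3.3, -3.4, 3.8]
grip_width: -0.0001
```

```bash
cat >>h.py <<'E'
def stat():
    s=monitor.read_state(); F=np.array(s["contact_force"]);m=np.array(s["moment"]); print(round(float(s["t"]),2),np.round(s["ee_pos"],4),"F",np.round(F,1),"M",np.round(m,2))
    if np.linalg.norm(F)>3:
        r0=np.cross(F,m)/(F@F); u=F/np.linalg.norm(F); Fr=F@Ry
        print("Frot",np.round(Fr,1),"normal",round(float(Fr@[-.766,0,.643]),1))
        for z in(-.16,-.2,-.23,-.25):
            t=(z-r0[2])/u[2]; print(np.round((r0+t*u)*1000),end=' ')
        print()
E
python3 - <<'E'
from h import *
stat(); look("s9"); stat()
E
```

```text
12.8 [ 0.6158 -0.029   0.1694] F [-3.3 -3.4  3.8] M [-0.73  0.67  0.1 ]
Frot [-3.7 -2.9  3.8] normal 5.3
[ -50.  -39. -160.] [ -16.   -3. -200.] [  10.   23. -230.] [  28.   41. -250.] 
scene valve [ 0.54  -0.132  0.09 ] 0.81 q 122.5 r 0.152
13.0 [ 0.6161 -0.0286  0.1694] F [-3.5 -3.5  2.3] M [-0.65  0.66  0.03]
Frot [-3.9 -3.   2.3] normal 4.4
[ -48.  -40. -160.] [  13.   22. -200.] [  59.   68. -230.] [  89.   99. -250.]
```

```bash
python3 - <<'E'
from h import *
plan(3,[122,118,114,110,106,102,98,94,90,86,82],[.066,.065,.064,.062,.06,.058,.056,.055,.053,.052,.051],depth=.050)
E
```

```text
t 13.0 [ 0.6161 -0.0286  0.1694] F [-3.5 -3.5  2.3] tool x yaw err -0.09178272231323348
122 [616. -30. 171.] [-0.2 -1.4 -1.7]
118 [618. -25. 171.] [-2.5  3.1 -1.6]
114 [620. -20. 171.] [-4.6  8.  -1.4]
110 [620. -15. 169.] [-5.8 13.3 -0.1]
106 [621. -10. 168.] [-6.7 17.6  1.5]
102 [621.  -7. 166.] [-7.6 20.8  3.2]
98 [621.  -4. 164.] [-8.3 24.2  5.1]
94 [622.   0. 163.] [-9.5 27.9  6.5]
90 [622.   4. 161.] [-9.8 31.5  8.8]
86 [622.   8. 159.] [-10.4  35.4  10.5]
82 [622.  12. 157.] [-10.6  39.4  12.3]
```

arm_command([
  {"x":-2,"y":4,"z":0,"roll":0},
  {"x":-4,"y":8,"z":0,"roll":0},
  {"x":-5,"y":12,"z":0,"roll":0},
  {"x":-6,"y":16,"z":1,"roll":0},
  {"x":-7,"y":20,"z":2,"roll":0},
  {"x":-7,"y":23,"z":3,"roll":0},
  {"x":-7,"y":25,"z":4,"roll":0},
  {"x":-7,"y":25,"z":4,"roll":0},
])

```text
t: 14.0
ee_pos: [0.6212, -0.0019, 0.1658]
ee_rot: [-0.062, 0.998, 0.0, 0.001]
contact_force: [1.5, -2.8, 0.6]
grip_width: 0.0
```

```bash
python3 - <<'E'
from h import *
stat(); fs=look("s10"); 
C,y,q,c=fit({"scene":fs["scene"]},Cc,YAW,np.radians(105),free=False); print("fit scene q",np.degrees(q),c)
E
```

```text
14.0 [ 0.6212 -0.0019  0.1658] F [ 1.5 -2.8  0.6] M [-0.48 -0.39 -0.  ]
Frot [ 1.2 -2.9  0.6] normal -0.5
[  92. -149. -160.] [  -8.   28. -200.] [ -82.  161. -230.] [-131.  250. -250.] 
fit scene q 99.40470903192556 0.3560924857523885
```

View pics/s10.png

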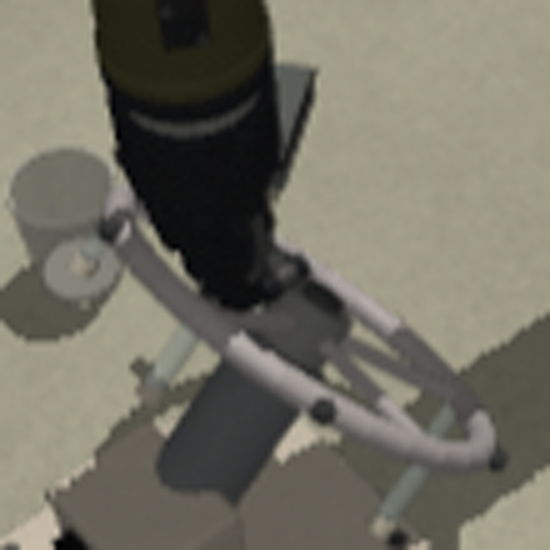

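arm_command([
  {"x":0,"y":3,"z":1,"roll":0},
  {"x":0,"y":6,"z":2,"roll":0},
  {"x":0,"y":9,"z":3,"roll":0},
  {"x":0,"y":12,"z":4,"roll":0},
  {"x":0,"y":15,"z":5,"roll":0},
  {"x":1,"y":18,"z":6,"roll":0},
  {"x":1,"y":20,"z":6,"roll":0},
  {"x":1,"y":20,"z":6,"roll":0},
])

```text
t: 15.25
ee_pos: [0.6162, 0.0173, 0.1589]
ee_rot: [-0.062, 0.998, 0.0, -0.001]
contact_force: [1.2, -2.9, -1.4]
grip_width: 0.0002
```

```bash
python3 - <<'E'
from h import *
stat(); fs=look("s11"); 
C,y,q,c=fit({"scene":fs["scene"]},Cc,YAW,np.radians(80),free=False); print("fit scene q",np.degrees(q),c)
E
```

```text
15.25 [0.6162 0.0173 0.1589] F [ 1.2 -2.9 -1.4] M [-0.65 -0.23  0.03]
Frot [ 0.8 -3.  -1.4] normal -1.6
[ -53.  121. -160.] [ -19.   39. -200.] [   7.  -23. -230.] [  24.  -64. -250.] 
scene valve [ 0.62  -0.138  0.178] 0.73 q 75.9 r 0.149
top valve [ 0.62  -0.143  0.18 ] 0.68 q 76.0 r 0.154
fit scene q 74.27042204869176 1.0
```

View pics/s11.png

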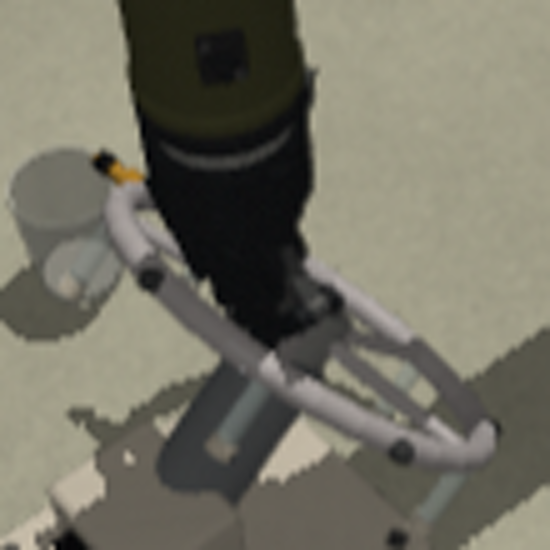

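```bash
python3 - <<'E'
from h import *
plan(0,[76,76,76,70,60,50,40,30,20,10,0],[.072]*11,[.02,.014]+[0]*9,depth=.05)
for q,g in((76,.014),(76,0),(60,0),(50,0),(40,0),(30,0),(20,0),(10,0),(0,0)):
    for dp in (.05,.024):
        c=clear(finger(np.radians(q+36),1,.072,dp,g),np.radians(q)); print(q,dp,{k:float(c[k]) for k in('rim','valve','s0','s1','s2','hub')})
E
```

```text
t 15.5 [0.6165 0.0175 0.1593] F [ 0.4 -2.3 -1.4] tool x yaw err -0.06666283524482619
76 [531. -61. 101.] [ 94.3 -67.3  57.9]
76 [537. -62. 101.] [ 88.5 -68.8  57.9]
76 [551. -63. 101.] [ 75.  -72.3  57.9]
70 [557. -67. 107.] [ 69.8 -76.2  52.4]
60 [566. -70. 116.] [ 60.7 -80.8  43. ]
50 [575. -71. 126.] [ 52.3 -82.9  33.4]
40 [581. -71. 135.] [ 45.7 -83.   23.9]
30 [588. -68. 144.] [ 38.9 -81.4  14.8]
20 [594. -64. 153.] [ 32.2 -78.3   6.4]
10 [600. -59. 160.] [ 25.5 -73.6  -1.1]
0 [606. -52. 167.] [ 18.6 -67.7  -7.4]
76 0.05 {'rim': -8.0, 'valve': 24.9, 's0': 3.3, 's1': 19.3, 's2': 30.5, 'hub': -6.6}
76 0.024 {'rim': 11.0, 'valve': 25.3, 's0': 14.0, 's1': 41.7, 's2': 42.4, 'hub': 4.8}
76 0.05 {'rim': -0.9, 'valve': 12.4, 's0': 0.0, 's1': 21.9, 's2': 33.8, 'hub': -3.1}
76 0.024 {'rim': 6.6, 'valve': 13.2, 's0': 0.0, 's1': 43.1, 's2': 44.9, 'hub': 6.9}
60 0.05 {'rim': -8.0, 'valve': 11.8, 's0': 0.0, 's1': 34.8, 's2': 46.2, 'hub': 7.5}
60 0.024 {'rim': 3.5, 'valve': 11.8, 's0': 0.0, 's1': 41.0, 's2': 62.8, 'hub': 23.9}
50 0.05 {'rim': -8.0, 'valve': 14.7, 's0': 0.0, 's1': 31.4, 's2': 5
[... 253 characters left out ...]
 66.1, 'hub': 36.2}
30 0.05 {'rim': -8.0, 'valve': 19.0, 's0': 0.0, 's1': 20.1, 's2': 61.7, 'hub': 26.1}
30 0.024 {'rim': 5.0, 'valve': 19.0, 's0': 0.0, 's1': 32.3, 's2': 62.7, 'hub': 34.7}
20 0.05 {'rim': -8.0, 'valve': 18.1, 's0': -0.4, 's1': 16.3, 's2': 55.8, 'hub': 31.5}
20 0.024 {'rim': 5.2, 'valve': 18.1, 's0': 0.0, 's1': 30.7, 's2': 59.4, 'hub': 31.6}
10 0.05 {'rim': -8.0, 'valve': 14.9, 's0': -4.9, 's1': 14.0, 's2': 49.6, 'hub': 26.9}
10 0.024 {'rim': 4.9, 'valve': 14.9, 's0': 0.0, 's1': 29.8, 's2': 56.9, 'hub': 28.5}
0 0.05 {'rim': -8.0, 'valve': 14.9, 's0': -5.0, 's1': 13.4, 's2': 44.4, 'hub': 21.0}
0 0.024 {'rim': 3.7, 'valve': 14.9, 's0': 0.0, 's1': 29.6, 's2': 55.3, 'hub': 26.2}
```

arm_command([
  {"x":1,"y":-5,"z":0,"roll":0},
  {"x":2,"y":-10,"z":0,"roll":0},
  {"x":2,"y":-10,"z":-15,"roll":0},
  {"x":2,"y":-10,"z":-35,"roll":0},
  {"x":2,"y":-10,"z":-60,"roll":0},
  {"x":2,"y":-10,"z":-85,"roll":0},
  {"x":2,"y":-10,"z":-95,"roll":0},
  {"x":2,"y":-10,"z":-95,"roll":0},
])

```text
t: 16.5
ee_pos: [0.6164, 0.0071, 0.2553]
ee_rot: [-0.062, 0.998, 0.0, 0.001]
contact_force: [-0.1, 0.3, -0.5]
grip_width: 0.0001
```

```bash
python3 - <<'E'
from h import *
plan(0,[76,76,70,60,50,40,30,20,10,0],[.064]*10,[.016]+[0]*9,depth=.048)
for q,g in((76,.016),(76,0),(60,0),(40,0),(20,0),(0,0)):
    for dp in (.022,):
        c=clear(finger(np.radians(q+36),1,.064,dp,g),np.radians(q)); print(q,dp,{k:float(c[k]) for k in('rim','valve','s0','s1','s2','hub')})
E
```

```text
t 16.5 [0.6164 0.0071 0.2553] F [-0.1  0.3 -0.5] tool x yaw err -0.07389349749062735
76 [536. -54. 106.] [ 87.4 -50.5 149.5]
76 [552. -56. 106.] [ 71.9 -54.5 149.6]
70 [557. -59. 110.] [ 67.3 -58.2 144.7]
60 [566. -62. 119.] [ 59.  -62.5 136.3]
50 [573. -63. 127.] [ 51.5 -64.6 127.8]
40 [579. -63. 136.] [ 45.7 -64.9 119.4]
30 [585. -61. 144.] [ 39.8 -63.8 111.3]
20 [591. -58. 151.] [ 33.9 -61.3 103.8]
10 [596. -53. 158.] [ 27.8 -57.6  97.2]
0 [602. -48. 164.] [ 21.5 -52.7  91.6]
76 0.022 {'rim': 19.4, 'valve': 31.3, 's0': 16.0, 's1': 34.9, 's2': 40.3, 'hub': 5.2}
76 0.022 {'rim': 11.1, 'valve': 19.6, 's0': 0.0, 's1': 37.3, 's2': 42.7, 'hub': 6.6}
60 0.022 {'rim': 4.9, 'valve': 11.3, 's0': 0.0, 's1': 34.0, 's2': 60.0, 'hub': 22.0}
40 0.022 {'rim': 5.6, 'valve': 19.1, 's0': 0.0, 's1': 28.2, 's2': 58.3, 'hub': 28.5}
20 0.022 {'rim': 6.5, 'valve': 20.9, 's0': 0.0, 's1': 24.9, 's2': 52.5, 'hub': 24.9}
0 0.022 {'rim': 5.0, 'valve': 15.7, 's0': 0.0, 's1': 23.8, 's2': 48.6, 'hub': 19.8}
```

arm_command([
  {"x":12,"y":-8,"z":0,"roll":0},
  {"x":27,"y":-18,"z":0,"roll":0},
  {"x":45,"y":-30,"z":0,"roll":0},
  {"x":63,"y":-42,"z":0,"roll":0},
  {"x":78,"y":-52,"z":15,"roll":0},
  {"x":87,"y":-58,"z":40,"roll":0},
  {"x":88,"y":-58,"z":65,"roll":0},
  {"x":88,"y":-58,"z":80,"roll":0},
])

```text
t: 17.5
ee_pos: [0.5339, -0.0624, 0.1728]
ee_rot: [-0.062, 0.998, 0.0, -0.002]
contact_force: [-0.1, -0.1, -0.2]
grip_width: 0.0
```

```bash
python3 - <<'E'
from h import *
stat(); fs=look("s12"); 
C,y,q,c=fit(fs,Cc,YAW,np.radians(76),free=False); print("fit q",np.degrees(q),c)
f=fs["top"]
cv2.imwrite("pics/t12.png",cv2.resize(f["frame"][120:210,215:315],None,fx=7,fy=7,interpolation=cv2.INTER_CUBIC))
E
```

```text
17.5 [ 0.5339 -0.0624  0.1728] F [-0.1 -0.1 -0.2] M [-0.02 -0.   -0.01]
scene valve [ 0.624 -0.141  0.181] 0.81 q 74.7 r 0.154
fit q 77.051914701998 0.5223677525713545
```

View pics/s12.png

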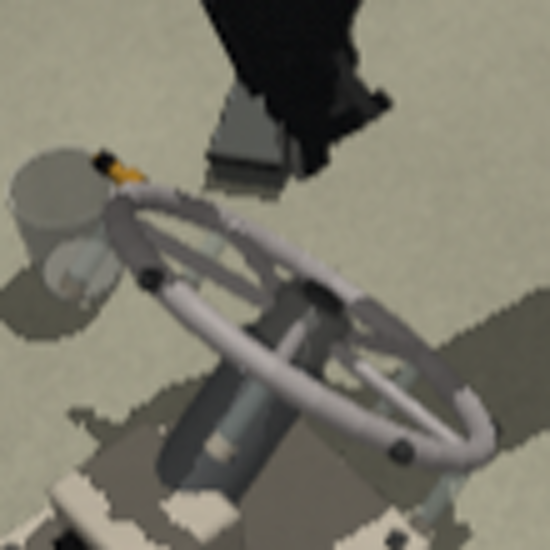

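View pics/t12.png

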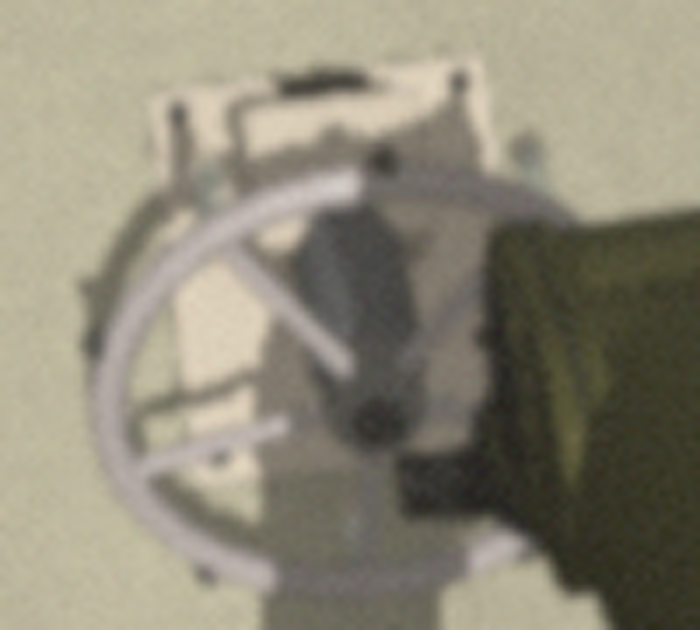

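```bash
python3 - <<'E'
from h import *
f=eyes.grab_frame("scene"); s=np.array(monitor.read_state()["ee_pos"])
for dz in(-.022,-.01,0,.01): print(dz,proj(f,s+[0,0,dz]).round(1))
for P in((.536,-.062,.106),(.54,-.062,.106),(.545,-.06,.106)):
    for dz in(0,.026):
        p=(np.array(P)+[0,0,dz]-Cc)@Ry; print(P,dz,{k:float(v) for k,v in clear(p,np.radians(76)).items()})
E
```

```text
-0.022 [[240.5 171.9]]
-0.01 [[240.2 169. ]]
0 [[240.  166.6]]
0.01 [[239.7 164.1]]
(0.536, -0.062, 0.106) 0 {'rim': -6.3, 'valve': 25.7, 's0': 8.1, 's1': 23.0, 's2': 31.9, 's3': 27.2, 's4': 12.8, 'hub': -6.4}
(0.536, -0.062, 0.106) 0.026 {'rim': 14.4, 'valve': 27.3, 's0': 15.1, 's1': 43.2, 's2': 45.9, 's3': 32.9, 's4': 22.1, 'hub': 8.8}
(0.54, -0.062, 0.106) 0 {'rim': -6.5, 'valve': 22.2, 's0': 7.7, 's1': 23.3, 's2': 32.1, 's3': 25.5, 's4': 9.0, 'hub': -5.9}
(0.54, -0.062, 0.106) 0.026 {'rim': 14.1, 'valve': 23.9, 's0': 11.1, 's1': 43.2, 's2': 46.1, 's3': 31.5, 's4': 19.1, 'hub': 9.1}
(0.545, -0.06, 0.106) 0 {'rim': -3.3, 'valve': 19.2, 's0': 6.4, 's1': 22.5, 's2': 30.8, 's3': 22.1, 's4': 3.6, 'hub': -7.2}
(0.545, -0.06, 0.106) 0.026 {'rim': 14.9, 'valve': 21.1, 's0': 6.4, 's1': 41.3, 's2': 45.1, 's3': 28.7, 's4': 15.1, 'hub': 8.4}
```

arm_command([
  {"x":-2,"y":-2,"z":12,"roll":0},
  {"x":-2,"y":-2,"z":24,"roll":0},
  {"x":-2,"y":-2,"z":34,"roll":0},
  {"x":-2,"y":-2,"z":42,"roll":0},
  {"x":-2,"y":-2,"z":48,"roll":0},
  {"x":-2,"y":-2,"z":52,"roll":0},
  {"x":-2,"y":-2,"z":52,"roll":0},
  {"x":-2,"y":-2,"z":52,"roll":0},
])

```text
t: 18.85
ee_pos: [0.5384, -0.0633, 0.1227]
ee_rot: [-0.062, 0.998, 0.0, 0.0]
contact_force: [0.9, -0.4, -0.2]
grip_width: 0.0004
```

```bash
python3 - <<'E'
from h import *
stat(); fs=look("s13"); plan(0,[76,76],[.064]*2,[.016,0],depth=.048)
E
```

```text
18.85 [ 0.5384 -0.0633  0.1227] F [ 0.9 -0.4 -0.2] M [-0.01  0.01  0.03]
scene valve [ 0.619 -0.142  0.178] 0.75 q 76.5 r 0.153
top valve [ 0.61   0.239 -0.001] 0.58 q -108.5 r 0.243
t 19.05 [ 0.5383 -0.0633  0.1227] F [-0.2  0.1 -0. ] tool x yaw err -0.08613188547298645
76 [536. -54. 106.] [ 0.9  9.7 17.1]
76 [552. -56. 106.] [-14.5   5.7  17.1]
```

View pics/s13.png

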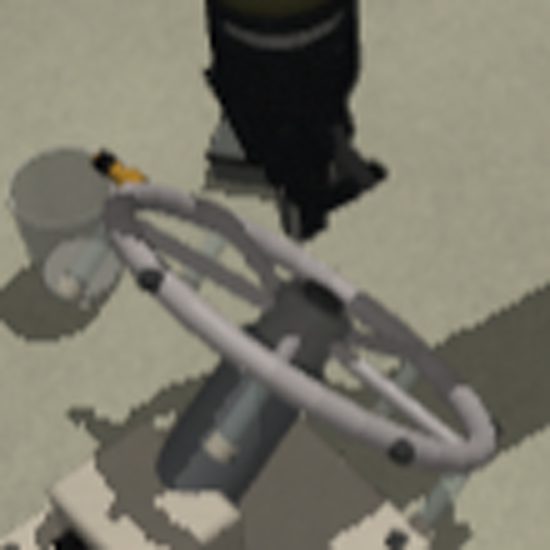

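arm_command([
  {"x":0,"y":1,"z":3,"roll":0},
  {"x":0,"y":2,"z":6,"roll":0},
  {"x":0,"y":3,"z":9,"roll":0},
  {"x":0,"y":3,"z":12,"roll":0},
  {"x":0,"y":3,"z":15,"roll":0},
  {"x":0,"y":3,"z":18,"roll":0},
  {"x":0,"y":3,"z":18,"roll":0},
  {"x":0,"y":3,"z":18,"roll":0},
])

```text
t: 20.05
ee_pos: [0.5378, -0.0604, 0.1045]
ee_rot: [-0.062, 0.998, 0.0, 0.0]
contact_force: [0.1, 0.6, -0.2]
grip_width: -0.0001
```

```bash
python3 - <<'E'
from h import *
stat(); fs=look("s14"); plan(0,[76,76,72,68,64,60,56,52,48,44,40,36,32,28,24,20,16,12,8,4,0],[.064]*21,[.016]+[0]*20,depth=.048)
E
```

```text
20.05 [ 0.5378 -0.0604  0.1045] F [ 0.1  0.6 -0.2] M [ 0.04 -0.01  0.01]
scene valve [ 0.622 -0.141  0.179] 0.68 q 75.6 r 0.152
t 20.25 [ 0.5378 -0.0604  0.1046] F [-0.5 -0.6 -0.6] tool x yaw err -0.08428307855106798
76 [536. -54. 106.] [ 0.9  6.7 -1.1]
76 [552. -56. 106.] [-14.6   2.7  -1. ]
72 [555. -58. 109.] [-17.7   0.2  -4.3]
68 [559. -60. 112.] [-20.8  -2.   -7.6]
64 [562. -61. 115.] [-24.1  -3.8 -10.9]
60 [566. -62. 119.] [-27.5  -5.2 -14.3]
56 [569. -63. 122.] [-31.   -6.3 -17.7]
52 [572. -63. 126.] [-33.8  -7.1 -21.1]
48 [575. -63. 129.] [-36.1  -7.5 -24.5]
44 [577. -63. 133.] [-38.4  -7.7 -27.9]
40 [579. -63. 136.] [-40.8  -7.7 -31.3]
36 [582. -62. 139.] [-43.1  -7.4 -34.6]
32 [584. -62. 142.] [-45.5  -6.9 -37.8]
28 [586. -61. 145.] [-47.8  -6.2 -40.9]
24 [588. -59. 149.] [-50.2  -5.2 -43.9]
20 [591. -58. 151.] [-52.6  -4.1 -46.8]
16 [593. -56. 154.] [-55.   -2.7 -49.6]
12 [595. -54. 157.] [-57.4  -1.2 -52.2]
8 [597. -52. 159.] [-59.9   0.5 -54.7]
4 [599. -50. 162.] [-62.4   2.5 -57. ]
0 [602. -48. 164.] [-64.9   4.6 -59.1]
```

View pics/s14.png

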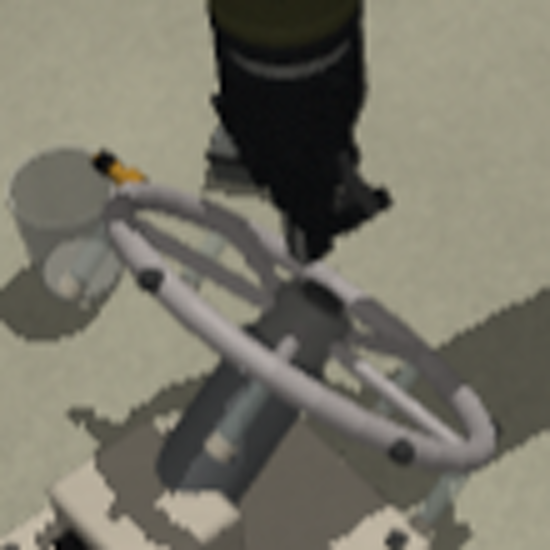

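arm_command([
  {"x":-4,"y":0,"z":0,"roll":0},
  {"x":-8,"y":0,"z":0,"roll":0},
  {"x":-11,"y":0,"z":0,"roll":0},
  {"x":-14,"y":0,"z":-1,"roll":0},
  {"x":-17,"y":0,"z":-3,"roll":0},
  {"x":-20,"y":-1,"z":-6,"roll":0},
  {"x":-23,"y":-2,"z":-9,"roll":0},
  {"x":-24,"y":-3,"z":-10,"roll":0},
])

```text
t: 21.25
ee_pos: [0.56, -0.0608, 0.1145]
ee_rot: [-0.062, 0.998, -0.0, -0.002]
contact_force: [-5.9, -0.3, 1.0]
grip_width: 0.0003
```

```bash
python3 - <<'E'
from h import *
stat(); fs=look("s15"); stat()
E
```

```text
21.25 [ 0.56   -0.0608  0.1145] F [-5.9 -0.3  1. ] M [ 0.08  1.26 -0.06]
Frot [-5.9  0.5  1. ] normal 5.1
[-324.  -21. -160.] [ -75.  -10. -200.] [ 111.   -2. -230.] [ 236.    4. -250.] 
scene valve [ 0.633 -0.132  0.196] 0.62 q 67.2 r 0.153
21.45 [ 0.5602 -0.0608  0.1145] F [-5.6 -0.5  1.6] M [-0.09  1.17 -0.03]
Frot [-5.6  0.2  1.6] normal 5.3
[-173.  -20. -160.] [ -36.   -7. -200.] [  67.    3. -230.] [ 136.   10. -250.]
```

View pics/s15.png

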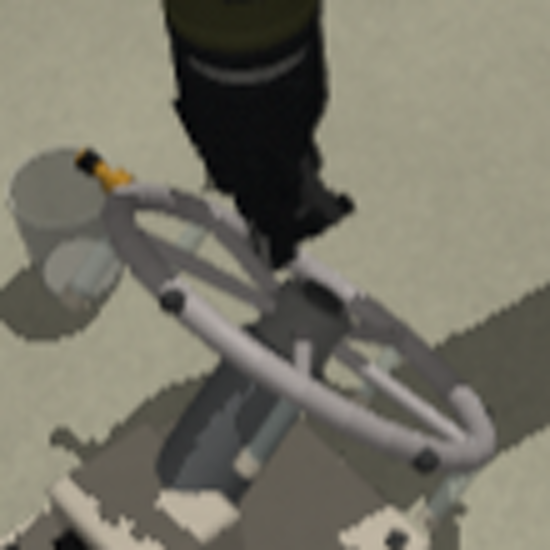

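arm_command([
  {"x":-3,"y":0,"z":-3,"roll":0},
  {"x":-5,"y":-1,"z":-6,"roll":0},
  {"x":-8,"y":-2,"z":-9,"roll":0},
  {"x":-10,"y":-2,"z":-12,"roll":0},
  {"x":-12,"y":-2,"z":-15,"roll":0},
  {"x":-14,"y":-2,"z":-18,"roll":0},
  {"x":-16,"y":-2,"z":-21,"roll":0},
  {"x":-16,"y":-2,"z":-21,"roll":0},
])

```text
t: 22.45
ee_pos: [0.5783, -0.0605, 0.136]
ee_rot: [-0.062, 0.998, -0.0, 0.0]
contact_force: [-4.9, -1.1, 1.7]
grip_width: -0.0003
```

```bash
python3 - <<'E'
from h import *
stat(); fs=look("s16"); stat()
plan(0,[48,44,40,36,32,28,24,20],[.064]*21,depth=.048)
E
```

```text
22.45 [ 0.5783 -0.0605  0.136 ] F [-4.9 -1.1  1.7] M [-0.28  1.03  0.04]
Frot [-5.  -0.5  1.7] normal 4.9
[-152.  -29. -160.] [ -38.   -4. -200.] [  47.   16. -230.] [ 104.   28. -250.] 
scene valve [ 0.664 -0.092  0.24 ] 0.73 q 42.0 r 0.156
22.65 [ 0.5783 -0.0605  0.136 ] F [-4.5 -1.   1.8] M [-0.29  1.06 -0.04]
Frot [-4.6 -0.4  1.8] normal 4.6
[-201.  -55. -160.] [ -99.  -33. -200.] [ -23.  -16. -230.] [  28.   -5. -250.] 
t 22.65 [ 0.5783 -0.0605  0.136 ] F [-4.5 -1.   1.8] tool x yaw err -0.08549302988327678
48 [575. -63. 129.] [ 4.  -2.4  6.9]
44 [577. -63. 133.] [ 1.7 -2.6  3.5]
40 [579. -63. 136.] [-0.6 -2.6  0.1]
36 [582. -62. 139.] [-3.  -2.3 -3.2]
32 [584. -62. 142.] [-5.3 -1.8 -6.4]
28 [586. -61. 145.] [-7.7 -1.1 -9.5]
24 [588. -59. 149.] [-10.1  -0.1 -12.5]
20 [591. -58. 151.] [-12.5   1.1 -15.4]
```

View pics/s16.png

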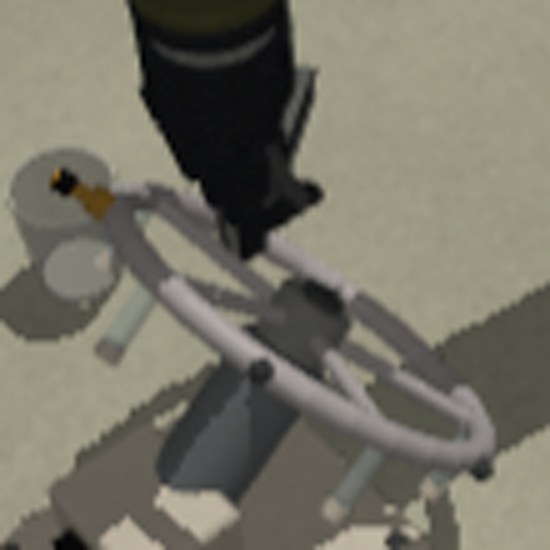

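arm_command([
  {"x":-2,"y":0,"z":-3,"roll":0},
  {"x":-4,"y":0,"z":-5,"roll":0},
  {"x":-6,"y":0,"z":-8,"roll":0},
  {"x":-8,"y":1,"z":-10,"roll":0},
  {"x":-10,"y":1,"z":-12,"roll":0},
  {"x":-12,"y":2,"z":-15,"roll":0},
  {"x":-12,"y":2,"z":-15,"roll":0},
  {"x":-12,"y":2,"z":-15,"roll":0},
])

```text
t: 23.65
ee_pos: [0.5899, -0.0564, 0.1509]
ee_rot: [-0.062, 0.998, 0.0, 0.0]
contact_force: [-5.1, -0.1, 1.1]
grip_width: -0.0003
```

```bash
python3 - <<'E'
from h import *
stat(); fs=look("s17"); stat()
C,y,q,c=fit({"scene":fs["scene"]},Cc,YAW,np.radians(20),free=False); print("fit q",np.degrees(q),c)
plan(0,[24,20,16,12,8,4,0],[.064]*21,depth=.048)
E
```

```text
23.65 [ 0.5899 -0.0564  0.1509] F [-5.1 -0.1  1.1] M [-0.01  1.15  0.07]
Frot [-5.1  0.5  1.1] normal 4.6
[-303.    6. -160.] [-111.   12. -200.] [  32.   16. -230.] [ 128.   18. -250.] 
scene valve [ 0.678 -0.052  0.256] 0.68 q 25.3 r 0.154
top valve [ 0.675 -0.052  0.256] 0.69 q 25.5 r 0.153
23.85 [ 0.5899 -0.0564  0.1509] F [-4.8 -0.3 -0.2] M [0.06 1.13 0.04]
Frot [-4.8  0.3 -0.2] normal 3.5
[1885.  139. -160.] [ 865.   68. -200.] [ 100.   15. -230.] [-410.  -21. -250.] 
fit q 25.886246098414315 0.23551013143269472
t 23.9 [ 0.5899 -0.0564  0.1509] F [-5.1  0.   0.4] tool x yaw err -0.06043915021117563
24 [588. -59. 149.] [ 2.  -2.7  2.4]
20 [591. -58. 151.] [-0.4 -1.5 -0.5]
16 [593. -56. 154.] [-2.8 -0.2 -3.3]
12 [595. -54. 157.] [-5.2  1.4 -5.9]
8 [597. -52. 159.] [-7.7  3.1 -8.3]
4 [599. -50. 162.] [-10.2   5.  -10.6]
0 [602. -48. 164.] [-12.7   7.1 -12.7]
```

View pics/s17.png

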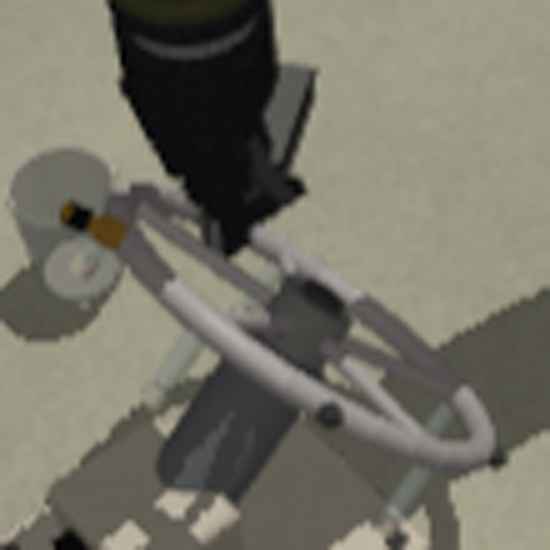

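arm_command([
  {"x":-2,"y":1,"z":-2,"roll":0},
  {"x":-4,"y":2,"z":-4,"roll":0},
  {"x":-5,"y":3,"z":-6,"roll":0},
  {"x":-7,"y":4,"z":-7,"roll":0},
  {"x":-9,"y":5,"z":-9,"roll":0},
  {"x":-10,"y":6,"z":-10,"roll":0},
  {"x":-10,"y":6,"z":-10,"roll":0},
  {"x":-10,"y":6,"z":-10,"roll":0},
])

```text
t: 24.9
ee_pos: [0.5982, -0.0502, 0.1608]
ee_rot: [-0.062, 0.998, -0.0, -0.001]
contact_force: [-6.6, -1.4, 2.0]
grip_width: 0.0
```

```bash
python3 - <<'E'
from h import *
stat(); fs=look("s18"); stat()
C,y,q,c=fit({"scene":fs["scene"]},Cc,YAW,np.radians(10),free=False); print("fit q",np.degrees(q),c)
plan(0,[12,8,4,0,-4],[.064]*21,depth=.048)
E
```

```text
24.9 [ 0.5982 -0.0502  0.1608] F [-6.6 -1.4  2. ] M [-0.33  1.43  0.03]
Frot [-6.7 -0.6  2. ] normal 6.4
[-193.  -39. -160.] [ -58.  -10. -200.] [  44.   12. -230.] [ 112.   27. -250.] 
top valve [ 0.676 -0.014  0.261] 0.93 q 11.1 r 0.148
25.1 [ 0.5982 -0.0502  0.1608] F [-7.4 -1.1  1.9] M [-0.31  1.43  0.04]
Frot [-7.4 -0.1  1.9] normal 6.9
[-140.  -19. -160.] [  15.    3. -200.] [ 132.   20. -230.] [ 210.   31. -250.] 
fit q 12.461928025952757 0.1919426388354828
t 25.15 [ 0.5981 -0.0502  0.1608] F [-6.7 -0.7  1.7] tool x yaw err -0.09548049947286152
12 [595. -54. 157.] [ 3.7 -3.8  4. ]
8 [597. -52. 159.] [ 1.3 -2.1  1.5]
4 [599. -50. 162.] [-1.2 -0.2 -0.8]
0 [602. -48. 164.] [-3.8  1.9 -2.9]
-4 [604. -45. 166.] [-6.4  4.2 -4.8]
```

View pics/s18.png

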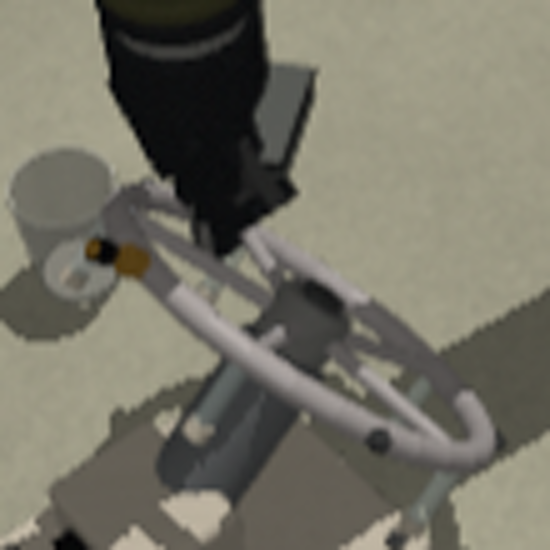

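arm_command([
  {"x":-1,"y":1,"z":-1,"roll":0},
  {"x":-2,"y":2,"z":-2,"roll":0},
  {"x":-4,"y":3,"z":-3,"roll":0},
  {"x":-5,"y":4,"z":-4,"roll":0},
  {"x":-7,"y":5,"z":-6,"roll":0},
  {"x":-7,"y":5,"z":-6,"roll":0},
  {"x":-7,"y":5,"z":-6,"roll":0},
  {"x":-7,"y":5,"z":-6,"roll":0},
])

```text
t: 26.15
ee_pos: [0.6039, -0.0443, 0.1667]
ee_rot: [-0.062, 0.998, -0.0, -0.001]
contact_force: [-7.5, -1.5, 2.6]
grip_width: -0.0004
```

```bash
python3 - <<'E'
from h import *
stat(); fs=look("s19")
for sub in(["scene"],["top"],["scene","top"]):
    C,y,q,c=fit({k:fs[k] for k in sub},Cc,YAW,np.radians(3),free=False); print("fit q",np.degrees(q),c)
E
```

```text
26.15 [ 0.6039 -0.0443  0.1667] F [-7.5 -1.5  2.6] M [-0.28  1.66  0.08]
Frot [-7.6 -0.5  2.6] normal 7.5
[-180.  -24. -160.] [ -63.   -0. -200.] [  25.   17. -230.] [  84.   29. -250.] 
scene valve [0.679 0.007 0.267] 0.63 q 3.0 r 0.154
top valve [0.676 0.01  0.266] 0.73 q 1.7 r 0.152
fit q 2.2838027560864713 0.23029980740243294
fit q 2.127134608980387 0.40589943850596166
fit q 2.261421592214173 0.6362279221505268
```

View pics/s19.png

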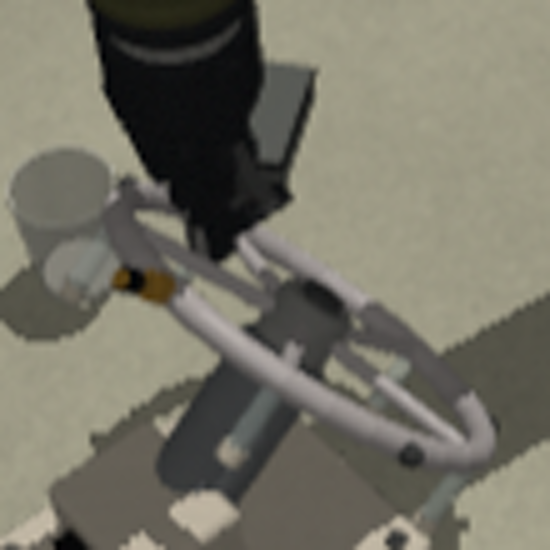

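arm_command([
  {"x":-1,"y":1,"z":-1,"roll":0},
  {"x":-2,"y":1.5,"z":-1,"roll":0},
  {"x":-2,"y":1.5,"z":-1,"roll":0},
  {"x":-2,"y":1.5,"z":-1,"roll":0},
  {"x":1,"y":-1,"z":-1,"roll":0},
  {"x":5,"y":-4,"z":-1,"roll":0},
  {"x":9,"y":-8,"z":-1,"roll":0},
  {"x":9,"y":-8,"z":-1,"roll":0},
])

```text
t: 27.55
ee_pos: [0.5979, -0.0536, 0.1678]
ee_rot: [-0.062, 0.998, -0.0, 0.001]
contact_force: [0.4, 0.3, 0.0]
grip_width: 0.0
```

```bash
python3 - <<'E'
from h import *
stat(); fs=look("s20")
for sub in(["scene"],["top"]):
    C,y,q,c=fit({k:fs[k] for k in sub},Cc,YAW,np.radians(1),free=False); print("fit q",np.degrees(q),c)
E
```

```text
27.55 [ 0.5979 -0.0536  0.1678] F [0.4 0.3 0. ] M [ 0.04 -0.06  0.06]
scene valve [0.678 0.014 0.269] 0.96 q 0.3 r 0.155
top valve [0.677 0.013 0.268] 0.91 q 0.6 r 0.154
fit q 0.79856952514932 0.22849553783069299
fit q 0.5076143948094488 0.5050036829981994
```

arm_command([
  {"x":0,"y":0,"z":-12,"roll":0},
  {"x":0,"y":0,"z":-30,"roll":0},
  {"x":0,"y":0,"z":-50,"roll":0},
  {"x":5,"y":0,"z":-75,"roll":0},
  {"x":15,"y":0,"z":-105,"roll":0},
  {"x":35,"y":0,"z":-135,"roll":0},
  {"x":65,"y":0,"z":-160,"roll":0},
  {"x":95,"y":0,"z":-175,"roll":0},
])

```text
t: 28.85
ee_pos: [0.5028, -0.0646, 0.3446]
ee_rot: [-0.062, 0.998, -0.0, 0.002]
contact_force: [0.1, 0.8, -0.5]
grip_width: 0.0
```

arm_command([
  {"x":15,"y":0,"z":0,"roll":0},
  {"x":35,"y":0,"z":0,"roll":0},
  {"x":45,"y":0,"z":0,"roll":0},
  {"x":45,"y":0,"z":0,"roll":0},
  {"x":45,"y":0,"z":0,"roll":0},
  {"x":45,"y":0,"z":0,"roll":0},
  {"x":45,"y":0,"z":0,"roll":0},
  {"x":45,"y":0,"z":0,"roll":0},
])

```text
t: 29.85
ee_pos: [0.4585, -0.0702, 0.3424]
ee_rot: [-0.062, 0.998, 0.0, -0.0]
contact_force: [-0.0, -0.4, 0.3]
grip_width: 0.0001
```

```bash
python3 - <<'E'
from h import *
stat(); fs=look("s21")
for sub in(["scene"],["top"],["scene","top"]):
    C,y,q,c=fit({k:fs[k] for k in sub},Cc,YAW,np.radians(1),free=False); print("fit q",np.degrees(q),c)
for n,f in fs.items():
    for t in("jar","beaker","slide_box"): print(n,t,[(np.round(d["centre"],3).tolist(),round(d["confidence"],2)) for d in spotter.mark_of(f,t)][:1])
overlay(fs["top"],Cc,YAW,q,"pics/ot21.png",(215,110,325,220),5)
E
```

```text
29.85 [ 0.4585 -0.0702  0.3424] F [-0.  -0.4  0.3] M [-0.07  0.05  0.04]
scene valve [0.678 0.013 0.266] 0.77 q 0.8 r 0.153
top valve [0.676 0.015 0.264] 0.6 q -0.1 r 0.15
fit q -30.333629421216894 0.9999999813737729
fit q -0.27572634072097363 0.30470289658906513
fit q -0.27572634072097363 1.3047028785417065
scene jar [([0.607, 0.237, -0.001], 0.95)]
scene beaker [([0.619, -0.217, -0.002], 0.67)]
scene slide_box [([0.46, -0.248, -0.001], 0.72)]
top jar [([0.61, 0.238, -0.004], 0.56)]
top beaker []
top slide_box []
```

View pics/ot21.png

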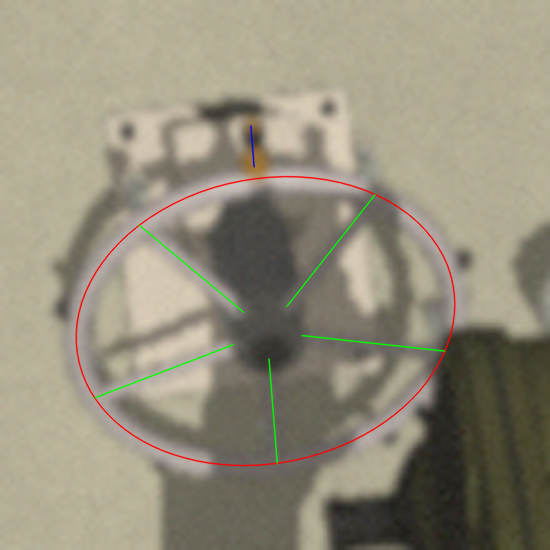

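The valve shows at the top, at (252,140) in the crop, and the arm is clear of the wheel. The bystanders are where they started.

```bash
python3 -c "
from plant import ticket
print(ticket.job_done())"
```

```text
the job is handed in; nothing more can be done
None
```

The valve now stands at the top of the wheel, and I handed the job in at about 30 s of the 64 s allowed. I turned the wheel counter-clockwise with the closed fingertips in two pushes:
- **First push:** one upper spoke, taking the wheel from about 139° to 76°.
- **Second push:** another spoke on the right side, taking it from 76° to about 0°.

**Last checks:**
- **Valve angle:** 0.8° off straight up in the scene camera and -0.1° in the top camera. A wheel fit on the top picture gave -0.3°. The limit is about 5°.
- **Contact:** the arm is well clear of the wheel and the wrist force reads close to zero.
- **Bystanders:** the scene camera puts the jar, beaker and slide box within about 3 mm of where they started. The top camera found only the jar, with nothing reported for the beaker or slide box.

**What disagreed:**
- **Finger depth:** the fingertips showed about 25 mm higher in the pictures than the stated tool dimensions put them. I inserted the fingers deeper to make up for it.
- **First contact:** before that correction, the first touch rode partly onto the spoke. It peaked at about 13 N in my readings, so I backed off and went deeper. Every reading after that was about 8 N or less.
- **Failed fit:** the final wheel fit on the scene picture did not work (it gave -30° with essentially no overlap). I set it aside in favour of the valve positions and the top picture.

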